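Dress the three tasting plinths

TASK

Set up the wine display: stand each of the three sealed half-bottles (red foil over the mouth) in the group of five loose bottles in front of you upright in the bored oak plinth made for its shape - the slim flute in the smallest bore, the straight-sided, high-shouldered bottle in the middle one, the stout, slope-shouldered bottle in the largest - right down on the floor of the bore. Take the spare slate price tag out of its slotted block and press it fully home, upright and centred, in the one plinth clip that is still empty, picture or plain side forward as you like. Leave the two opened bottles with stoppers in them where they stand, knock nothing over, and leave everything released and at rest.

Things in the scene. Friction and masses are not known exactly. Their poses are not given: they have to be found in the camera images.
- bordeaux_sealed: Sealed half-bottle, straight sides and high round shoulders, red foil capsule; 58 mm in diameter up to 146 mm, 235 mm high, about 0.66 kg. Stands upright; origin at the centre of its underside, z up along the bottle. It turns freely about its axis, so its yaw means nothing. Grasp it from above round the neck, which is 30 mm thick from 165 mm up to the top.
- burgundy_sealed: Sealed half-bottle, stout with long sloping shoulders, red foil capsule; 70 mm in diameter up to 100 mm, 236 mm high, about 0.68 kg. Stands upright; origin at the centre of its underside, z up along the bottle. It turns freely about its axis, so its yaw means nothing. Grasp it from above round the neck, which is 30 mm thick from 165 mm up to the top.
- flute_sealed: Sealed half-bottle, slim and tall with long sloping shoulders, red foil capsule; 48 mm in diameter up to 150 mm, 282 mm high, about 0.6 kg. Stands upright; origin at the centre of its underside, z up along the bottle. It turns freely about its axis, so its yaw means nothing. Grasp it from above round the neck, which is 30 mm thick from 215 mm up to the top.
- bordeaux_opened: Opened half-bottle (leave it alone): straight sides and high shoulders, no foil, a dark turned stopper knob 31 mm wide in its mouth; 58 mm in diameter, 262 mm high with the stopper. Stands upright; origin at the centre of its underside, z up along the bottle. It turns freely about its axis, so its yaw means nothing.
- burgundy_opened: Opened half-bottle (leave it alone): stout with sloping shoulders, no foil, a dark turned stopper knob 31 mm wide in its mouth; 70 mm in diameter, 264 mm high with the stopper. Stands upright; origin at the centre of its underside, z up along the bottle. It turns freely about its axis, so its yaw means nothing.
- plinth_small: Plinth with the smallest bore, for the slim flute bottle. Oak board 164 x 96 x 24 mm, fixed; bore 58 mm wide, 16 deep, with 3 mm bevelled lip; its floor 8 mm above the underside. Origin on the bore's axis at the underside, z up; the board runs from x = -116 (front, roughly towards the robot) to +48 mm. In its brass clip at x = -90 mm a tag is fixed already, top 115 mm above the bar.
- plinth_medium: Plinth with the middle bore, for the straight-sided bottle; the only one whose clip is empty. Oak board 164 x 96 x 24 mm, fixed; bore 69 mm wide, 16 deep, with 3 mm bevelled lip; its floor 8 mm above the underside. Origin on the bore's axis at the underside, z up; the board runs from x = -116 (front, roughly towards the robot) to +48 mm. 
- plinth_large: Plinth with the largest bore, for the stout bottle. Oak board 164 x 96 x 24 mm, fixed; bore 82 mm wide, 16 deep, with 3 mm bevelled lip; its floor 8 mm above the underside. Origin on the bore's axis at the underside, z up; the board runs from x = -116 (front, roughly towards the robot) to +48 mm. In its brass clip at x = -90 mm a tag is fixed already, top 115 mm above the bar.
- empty_clip (a point): Middle of the floor of the empty brass clip on the middle plinth, 90 mm in front of its bore. Two sprung upright jaws, 36 mm wide (y), 3 mm apart, flared upward to a mouth 16 mm wide (x), 32 mm above this floor. Press the tag straight down (5 to 12 N): the jaws part; home when its lower edge meets this point. Axes as the plinth's: tag stands along y, faces to +x and -x.
- tag: Loose slate tag, upright, in the slot (12 mm deep) of a fixed block 34 x 74 x 18 mm. Plate 6 mm thick (x), 60 wide (y); along its top an oak batten 13 thick, 64 wide, 71 to 89 mm above the lower edge: pinch it across x from above. Chalk grapes on the -x face. Origin at the middle of the lower edge, z up. 0.06 kg. Draw it straight up.
Mind the look-alikes: they are no part of the job. What is shaped like the tag but blue is not meant.

How it is judged:
By the outcome, as a careful person would: the job done as asked, in the order asked, and still so for the second after the job is handed in, with the robot touching nothing.
It also fails if it takes over 128 s, if anything falls off the work surface, if the arm or the gripper's body presses on something with over 40 N, if the wrist force passes 120 N, or if a joint passes its speed limit or range.

ROBOT

A 7-joint arm with a two-finger parallel gripper is mounted at the origin on a cart in front of the work surface, level with it; the furniture and walls round the work are solid. World frame = base frame: x ahead of the robot, y to its left, z up, the work surface at z = 0. Lengths are in m, angles in rad, forces in N, time in s.
With the tool pointing down it reaches from about 0.4 to 0.925 m from the base axis. Payload 4.1 kg.
Tool frame: the origin (TCP) lies midway between the tips of the shut fingers; the grasp point (between the pads) lies 19 mm behind it; z points along the fingers, y is the line along which they close (so a half turn about z gives the same grasp; the last joint's range is limited). The gripper opens to 85 mm and grips with 20 to 120 N. Pads are 22 mm wide; open, the fingers measure 114 mm over their backs; the gripper's body (76 mm by 85 mm) begins 54 mm behind the grasp point. The pads swing forward as they close: fully open they stand 13 mm farther back than shut.
Start: joints at [-1.285, 0.398, 0.045, 1.537, -0.019, 1.207, -0.051], TCP at [0.244, 0.603, 0.231] pointing down, gripper open.
Joint ranges: [-2.82, 2.82], [-0.49, 2.23], [-1.37, 1.46], [0, 2.46], [-1.36, 4.5], [0.23, 2], [-2.94, 2.94]. Speed limits (rad/s): [2.57, 2.57, 3.14, 3.14, 3.14, 3.14, 3.14].

INTERFACE

Orientations are given as a unit quaternion [x, y, z, w].
In Python, from rig import manip gives the robot as it stands.
- The arm moves only by the tool play_rows, never from a script. Its argument "plan" is a list of rows, each a list of 3 entries, a list of its own where there are three numbers: the shift along the tool's x, y, z as a fraction of full scale, then the turn about the tool's z as a fraction of full scale, then the opening, from -1 (shut) to 1 (fully open). A call has exactly 5 rows; each row is the pose to reach, as a shift and turn from the pose commanded when the call began, along the tool's axes at that moment, turning the shorter way round; what a row does not reach only later rows make up. Full scale, the value 1, is 300 mm for a shift and 180 degrees for a turn. A row lasts 1/10 s, in which the tool goes at most 50 mm and 8.59 degrees, less where a joint would pass 70% of its speed; a pose out of reach is approached as far as the arm can. A call with a number of a shift or a turn outside -1 to 1 is refused whole. A call with a gripper value outside its range is refused whole. The fingers move at their own pace and stop on an object; "grip_force" is the grip in N (left out, the last holds). Time passes only in rows, so rows that repeat a pose let the fingers close, or fill a call up. It gives the time, the measured TCP pose, the force, the opening and the grip force at its end, in the units of the state.
- manip.get_obs(): the state, without advancing time (a new reading comes with each control period).
- manip.camera(name): name is "side" or "top" or "wrist"; returns a dict with "frame" (420x560x3 uint8, blue, green, red), "intrinsics" (3x3 intrinsics, pixels), "cam_to_world" (4x4, takes a point from camera to world coordinates). Camera axes: x right, y down, z forward; pixel columns grow to the right and rows downward; lengths in m; the calibration is good to about 2 mm. A picture is of the moment at which its call begins. There is no depth.
- manip.job_done(): hands the job in; it is judged then, once.
The state is a dict: "t": time; "joint_positions": joint angles; "joint_vel": joint speeds; "joint_efforts": joint torques, N m; "position": TCP position; "orientation": TCP orientation; "wrist_force": force on the tool from outside, world axes, zero at the start; "torque": the same for the moment, N m; "opening": finger opening in m; "gripper_force": force on a finger pad.
Only numpy, scipy, OpenCV 4.12 (cv2) and the standard library are available. Lean on these libraries where they do the work, as an engineer would, in place of code of your own. Each camera call takes 0.05 s, during which the arm holds its last target. There are 200 camera calls.

## Working session

There is one attempt and no reset: what is moved stays moved. The work goes in short steps, Python scripts to look and compute and a tool call to move; the robot and the scene stay as the last step left them, time stands still between calls to the robot, and variables do not carry over. Pictures are saved under pics/ and viewed, at most 14 in all, crops included, and the job is handed in when it is done.

Besides the shell and the picture viewer there is one more tool, called after "Call:" as a command line: name --argument value ..., lists and objects as JSON in quotes. play_rows: Moves the arm, as the interface text tells. Shift numbers are shares of 300 mm and turn numbers shares of 180 degrees, none past 1 either way. Its arguments: {"type":"object","properties":{"plan":{"type":"array","items":{"type":"array"}},"grip_force":{"type":"number"}},"required":["plan"]}

```bash
mkdir -p pics; ls; cat > h.py <<'E'
import numpy as np, cv2
from rig import manip
from scipy.spatial.transform import Rotation as R
def snap(n,f):
    c=manip.camera(n); cv2.imwrite(f'pics/{f}.png',c['frame']); np.savez(f'pics/{f}.npz',K=c['intrinsics'],T=c['cam_to_world']); return c
def load(f):
    d=np.load(f'pics/{f}.npz'); return cv2.imread(f'pics/{f}.png'),d['K'],d['T']
def ray(K,T,u,v):
    d=T[:3,:3]@np.linalg.solve(K,[u,v,1.]); return T[:3,3],d
def onplane(K,T,u,v,z):
    o,d=ray(K,T,u,v); return o+d*(z-o[2])/d[2]
def proj(K,T,p):
    q=T[:3,:3].T@(np.asarray(p)-T[:3,3]); q=K@q; return q[:2]/q[2]
def tool():
    o=manip.get_obs(); return np.array(o['position']),R.from_quat(o['orientation']),o
E
python3 - <<'E'
from h import *
np.set_printoptions(precision=4,suppress=True)
for n in ('top','side','wrist'):
    c=snap(n,n+'0'); print(n,c['intrinsics'].tolist(),'\n',c['cam_to_world'])
p,r,o=tool(); print(o); print(r.as_matrix())
E
```

```text
pics
top [[460.31679108427227, 0.0, 281.3493992414702], [0.0, 460.31679108427227, 208.22712635380074], [0.0, 0.0, 1.0]] 
 [[ 0.3403 -0.9001  0.2721  0.1648]
 [-0.9403 -0.3265  0.0959 -0.1398]
 [ 0.0025 -0.2885 -0.9575  1.39  ]
 [ 0.      0.      0.      1.    ]]
side [[453.6598920859702, 0.0, 284.7121643014457], [0.0, 453.6598920859702, 211.22307810332646], [0.0, 0.0, 1.0]] 
 [[ 0.8698 -0.2961  0.3945  0.0043]
 [-0.4931 -0.497   0.714  -0.9937]
 [-0.0154 -0.8156 -0.5783  0.8247]
 [ 0.      0.      0.      1.    ]]
wrist [[353.6941784923938, 0.0, 283.59538375023465], [0.0, 353.6941784923938, 203.30985406687034], [0.0, 0.0, 1.0]] 
 [[ 0.3754  0.8801  0.2907  0.1697]
 [ 0.9268 -0.3557 -0.1202  0.6325]
 [-0.0024  0.3146 -0.9492  0.3734]
 [ 0.      0.      0.      1.    ]]
{'t': 0.15, 'joint_positions': array([-1.285 ,  0.399 ,  0.045 ,  1.5376, -0.0187,  1.2069, -0.0507]), 'joint_vel': array([-0.0016, -0.002 , -0.0006, -0.0053,  0.001 , -0.002 , -0.0011]), 'joint_efforts': array([  0.0026, -47.5558,   1.3672, -25.4514,   0.0117,   0.0064,
         0.    ]), 'position': array([0.2438, 0.602 , 0.2305]), 'orientation': array([ 0.1912,  0.9816, -0.0007, -0.0001]), 'wrist_force': array([-0.3621,  0.1947,  0.1178]), 'torque': array([-0.0085, -0.0026,  0.0722]), 'gripper_force': 0.0, 'opening': 0.08513270777533505}
[[-0.9269  0.3753 -0.0005]
 [ 0.3753  0.9269 -0.0014]
 [-0.0001 -0.0014 -1.    ]]
```

View pics/top0.png

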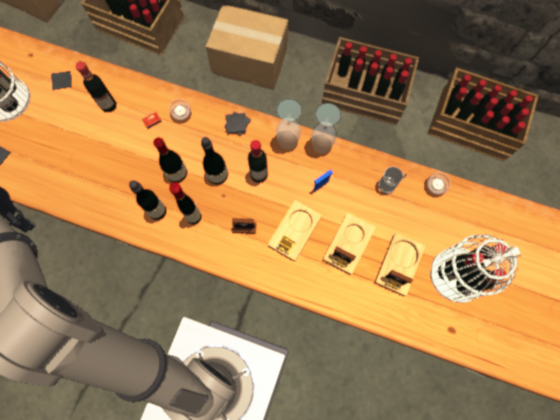

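View pics/side0.png

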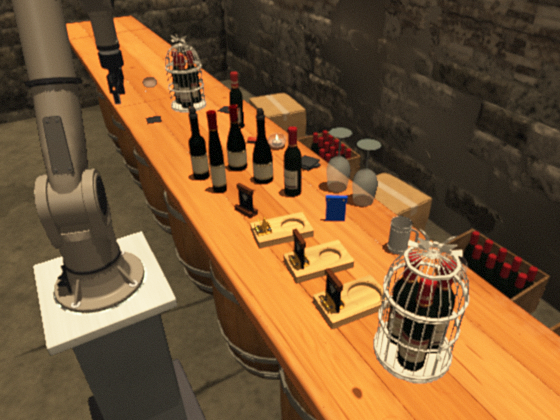

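Top view: five grouped bottles with heads near (160,145) red, (208,145) stopper, (257,147) red, (135,187) stopper and (177,189) red. There's also a red look-alike outside the group at (83,67). The tag block is at (244,226), the blue look-alike at (321,181), and the plinths at (295,230), (350,243) and (402,262). Next I'll enlarge both views.

```bash
python3 - <<'E'
from h import *
a=load('top0')[0][125:300,120:440]; cv2.imwrite('pics/c1.png',cv2.resize(a,None,fx=2.5,fy=2.5,interpolation=cv2.INTER_CUBIC))
a=load('side0')[0][80:330,170:400]; cv2.imwrite('pics/c2.png',cv2.resize(a,None,fx=2.4,fy=2.4,interpolation=cv2.INTER_CUBIC))
E
```

```text
(no output)
```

View pics/c1.png

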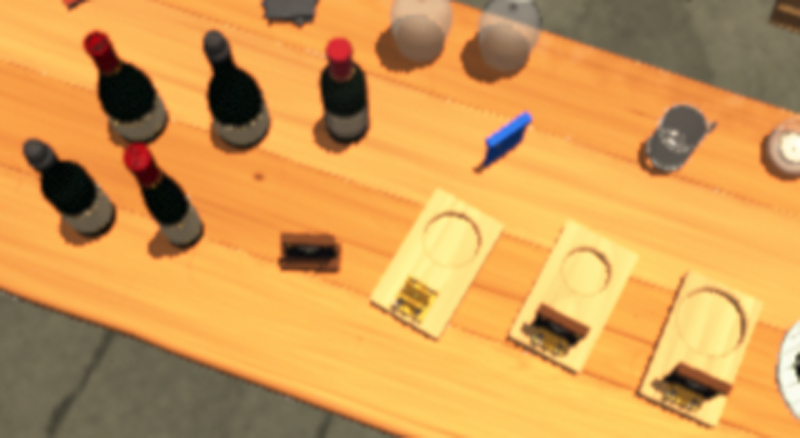

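View pics/c2.png

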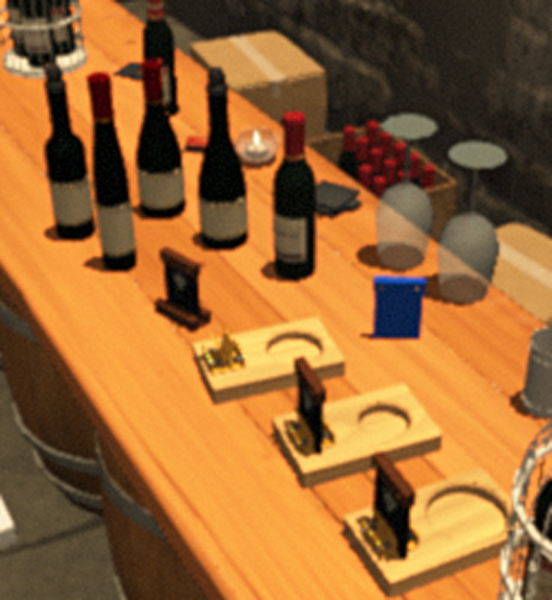

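The middle plinth, with the empty clip, is the left one (c1 435,262). The small one is the middle of the row (c1 573,297) and the large one is on the right (c1 702,345).

Sealed bottles in the group:
- Flute: c1 head (137,157), the slimmest.
- Burgundy: c1 (97,45), with sloping shoulders.
- Bordeaux: c1 (340,52), with straight sides.

The spare tag stands in a dark block at c1 (310,252). The blue tag at (508,138) is a decoy. Measuring now.

```bash
cat > m.py <<'E'
from h import *
np.set_printoptions(precision=4,suppress=True)
def blobs(img,lo,hi,amin):
    h=cv2.cvtColor(img,cv2.COLOR_BGR2HSV); m=cv2.inRange(h,np.array(lo),np.array(hi))
    if lo[0]==0: m|=cv2.inRange(h,np.array((170,lo[1],lo[2])),np.array((180,255,255)))
    n,l,s,c=cv2.connectedComponentsWithStats(m); return m,[(c[i],s[i],l==i) for i in range(1,n) if s[i,4]>=amin]
def tri(r1,r2):
    A=np.c_[r1[1],-r2[1]]; s=np.linalg.lstsq(A,r2[0]-r1[0],rcond=None)[0]
    a=r1[0]+s[0]*r1[1]; b=r2[0]+s[1]*r2[1]; return (a+b)/2,np.linalg.norm(a-b)
E
python3 - <<'E'
from m import *
for f,box in (('top0',(120,280,125,240)),('side0',(170,320,80,190))):
    im,K,T=load(f); m,b=blobs(im,(0,150,60),(5,255,255),20)
    for c,s,l in b:
        if box[0]<c[0]<box[1] and box[2]<c[1]<box[3]: print(f,c,s)
im,K,T=load('top0'); h=cv2.cvtColor(im,cv2.COLOR_BGR2HSV)
for u,v in ((290,240),(285,228),(345,250),(400,270),(260,235),(320,225),(244,226),(297,219)): print(u,v,h[v,u])
E
```

```text
top0 [158.8765 142.9259] [154 138  12  11  81]
top0 [255.464 147.536] [251 140  10  17 125]
top0 [174.9739 187.9043] [170 182  12  14 115]
side0 [233.     106.5135] [228 104  10   6  37]
side0 [210.6207 112.4483] [207 111   8   4  29]
side0 [292.1549 134.5141] [288 126   9  19 142]
290 240 [ 18 181 209]
285 228 [ 27  99 254]
345 250 [ 18 141 237]
400 270 [ 24 114 254]
260 235 [ 17 176 254]
320 225 [ 16 177 253]
244 226 [15 55 28]
297 219 [ 25 111 254]
```

```bash
python3 - <<'E'
from m import *
# foil: top cap centre on top view + triangulation
res={}
for f,box in (('top0',(120,280,125,240)),('side0',(170,320,80,190))):
    im,K,T=load(f); m,b=blobs(im,(0,120,50),(9,255,240),40)
    b=[x for x in b if box[0]<x[0][0]<box[1] and box[2]<x[0][1]<box[3]]
    for c,s,l in b: print(f,c,s); 
    res[f]=(K,T,b)
K1,T1,b1=res['top0'];K2,T2,b2=res['side0']
for c,s,l in b1:
    for c2,s2,l2 in b2:
        p,e=tri(ray(K1,T1,*c),ray(K2,T2,*c2))
        if e<.02: print(c,c2,'->',p,e)
# boards
im,K,T=load('top0'); m,b=blobs(im,(20,60,150),(35,165,255),300)
for c,s,l in b:
    if not(265<c[0]<430 and 190<c[1]<300): continue
    mm=cv2.morphologyEx(l.astype(np.uint8),cv2.MORPH_CLOSE,np.ones((9,9)))
    cs=max(cv2.findContours(mm,0,1)[0],key=cv2.contourArea)[:,0]
    hull=cv2.convexHull(cs)[:,0]
    P=np.array([onplane(K,T,u,v,.024)[:2] for u,v in hull])*1000
    r=cv2.minAreaRect(P.astype(np.float32)); print('board',c,s,r, cv2.boxPoints(r).tolist())
E
```

```text
top0 [160.0133 145.0933] [153 137  15  18 150]
top0 [255.3439 148.0127] [250 140  11  18 157]
top0 [175.962 189.538] [169 181  16  19 184]
side0 [233.188 110.812] [228 104  11  18 117]
side0 [211.562  118.0083] [206 110  11  20 121]
side0 [292.1506 134.9759] [287 126  11  21 166]
side0 [251.8667 139.0222] [248 137   9   6  45]
[160.0133 145.0933] [233.188 110.812] -> [0.5568 0.3559 0.2172] 0.003066887049536909
[255.3439 148.0127] [292.1506 134.9759] -> [0.6416 0.1058 0.2097] 0.002570443259180505
[175.962 189.538] [211.562  118.0083] -> [0.4409 0.248  0.2587] 0.0005976895017977166
board [350.4121 237.6561] [ 269  200  177   84 4475] ((519.2017822265625, -256.7810974121094), (193.50413513183594, 512.7000732421875), 2.1169679164886475) [[413.0462646484375, -4.18000602722168], [431.9852294921875, -516.5301513671875], [625.3572998046875, -509.3822021484375], [606.4183349609375, 2.96795654296875]]
board [341.6998 292.3354] [ 238  238  215   99 4914] ((374.1103820800781, -256.263427734375), (112.35960388183594, 671.3946533203125), 0.8127104640007019) [[313.1746826171875, 78.60326385498047], [322.69775390625, -592.723876953125], [435.04608154296875, -591.130126953125], [425.52301025390625, 80.197021484375]]
```

```bash
python3 - <<'E'
from m import *
for f,x in (('top0',(265,430,190,300)),('side0',(240,400,205,325))):
    im,K,T=load(f); h=cv2.cvtColor(im,cv2.COLOR_BGR2HSV); m=((h[...,0]>=20)&(h[...,0]<35)&(h[...,1]<150)&(h[...,2]>150)).astype(np.uint8)
    m=cv2.morphologyEx(m,cv2.MORPH_OPEN,np.ones((3,3)))
    n,l,s,c=cv2.connectedComponentsWithStats(m)
    for i in range(1,n):
        if s[i,4]<250 or not(x[0]<c[i][0]<x[1] and x[2]<c[i][1]<x[3]): continue
        hull=cv2.convexHull(np.argwhere(l==i)[:,::-1].astype(np.int32))[:,0]
        P=np.array([onplane(K,T,u,v,.024)[:2] for u,v in hull])*1000
        r=cv2.minAreaRect(P.astype(np.float32)); print(f,c[i],s[i],r)
        hole=cv2.morphologyEx((l==i).astype(np.uint8),cv2.MORPH_CLOSE,np.ones((3,3)))
        for q in cv2.findContours(hole,cv2.RETR_CCOMP,1)[0]:
            if 30<cv2.contourArea(q)<900:
                Q=np.array([onplane(K,T,u,v,.024)[:2] for u,v in q[:,0]])*1000; print('  hole',cv2.minEnclosingCircle(Q.astype(np.float32)),Q.mean(0))
E
```

```text
top0 [295.4207 227.3421] [ 269  200   52   59 1362] ((505.6127014160156, -63.0178108215332), (97.42279815673828, 165.61212158203125), 79.53315734863281)
top0 [352.9709 237.4871] [ 328  212   50   61 1238] ((523.60693359375, -238.9556121826172), (113.805908203125, 166.77684020996094), 81.89257049560547)
top0 [400.3034 259.6   ] [380 242  38  35 880] ((524.1333618164062, -386.32867431640625), (102.854248046875, 111.57376861572266), 17.865467071533203)
  hole ((516.1986694335938, -381.451904296875), 66.56824493408203) [ 518.0083 -392.1205]
side0 [282.3607 226.2328] [270 217  32  20 305] ((511.2235412597656, -60.2143669128418), (90.55008697509766, 82.96503448486328), 1.238287329673767)
  hole ((510.9181823730469, -67.982177734375), 51.24795150756836) [510.7237 -67.6679]
side0 [326.5088 258.5669] [296 241  57  34 568] ((524.9193115234375, -233.53689575195312), (91.82611083984375, 161.0213623046875), 80.51940155029297)
  hole ((523.6959838867188, -235.25157165527344), 88.72576904296875) [ 541.1576 -246.4719]
side0 [356.1909 307.5296] [331 294  49  27 372] ((501.61016845703125, -429.26849365234375), (25.87419319152832, 139.80935668945312), 88.73959350585938)
  hole ((501.7145690917969, -425.00115966796875), 70.13235473632812) [ 501.8624 -429.6846]
```

Call:
play_rows --plan '[[[0, 0, -0.16], 0.04, 1], [[-0.1, -0.09, -0.3], 0.08, 1], [[-0.2, -0.18, -0.45], 0.12, 1], [[-0.33, -0.27, -0.5], 0.16, 1], [[-0.45, -0.37, -0.55], 0.19, 1]]' --grip_force 50

```text
t: 0.65
position: [0.3209, 0.461, 0.3928]
orientation: [0.473, 0.881, 0.001, 0.0]
wrist_force: [0.7, 0.6, -0.1]
opening: 0.0852
gripper_force: 0.0
```

```bash
cat >> h.py <<'E'
def go(x,y,z,yaw=90.):
    "tool-frame fractions to reach the world target, yaw = world angle of tool x"
    p,r,o=tool(); M=r.as_matrix(); d=M.T@(np.array([x,y,z])-p)/.3
    a=np.degrees(np.arctan2(M[1,0],M[0,0])); t=-((yaw-a+180)%360-180)/180
    print('t',round(o['t'],2),'pos',p.round(4),'yaw',round(a,1),'F',np.round(o['wrist_force'],1),'open',round(o['opening'],4),'| move',d.round(3),'turn',round(t,3),'rows',round(max(np.linalg.norm(d)*6,abs(t)*21),1))
E
python3 -c "
from h import *
go(.441,.248,.40)"
```

```text
t 0.65 pos [0.3209 0.461  0.3928] yaw 123.6 F [ 0.7  0.6 -0.1] open 0.0852 | move [-0.813 -0.059 -0.025] turn 0.187 rows 4.9
```

Call:
play_rows --plan '[[[-0.16, -0.01, -0.01], 0.04, 1], [[-0.32, -0.02, -0.01], 0.08, 1], [[-0.48, -0.03, -0.02], 0.12, 1], [[-0.65, -0.05, -0.02], 0.155, 1], [[-0.81, -0.06, -0.025], 0.187, 1]]'

```text
t: 1.15
position: [0.4407, 0.2475, 0.3984]
orientation: [0.708, 0.706, -0.0, -0.0]
wrist_force: [1.6, 0.1, -0.6]
opening: 0.0853
gripper_force: 0.0
```

```bash
python3 - <<'E'
from m import *
c=snap('wrist','w1'); im,K,T=c['frame'],c['intrinsics'],c['cam_to_world']
m,b=blobs(im,(0,120,40),(9,255,240),60)
for c,s,l in b: print(c,s,onplane(K,T,*c,.27))
go(.441,.248,.40)
E
```

```text
[425.0924  47.015 ] [ 395   26   55   42 1537] [0.5414 0.3541 0.27  ]
[283.8936 184.6011] [265 174  37  21 188] [0.4416 0.2539 0.27  ]
[287.9105 207.3852] [270 194  32  22 257] [0.4448 0.2348 0.27  ]
[471.3611 302.5558] [ 446  278   52   49 1443] [0.6085 0.1446 0.27  ]
[427.4342 292.8816] [419 286  17  15  76] [0.5681 0.1547 0.27  ]
[437.7143 307.1   ] [433 301  13  15  70] [0.5791 0.14   0.27  ]
[413.8279 368.8228] [381 312  59 103 982] [0.5655 0.0711 0.27  ]
[257.2086 405.0693] [ 202  385  124   35 1472] [0.4145 0.0264 0.27  ]
[342.9836 407.1749] [327 397  33  22 183] [0.5001 0.0234 0.27  ]
[369.6174 411.1304] [354 406  36  10 115] [0.5271 0.0182 0.27  ]
t 1.2 pos [0.4461 0.2374 0.3993] yaw 88.9 F [ 2.8 -6.4  0.7] open 0.0856 | move [ 0.035 -0.018 -0.003] turn -0.006 rows 0.2
```

View pics/w1.png

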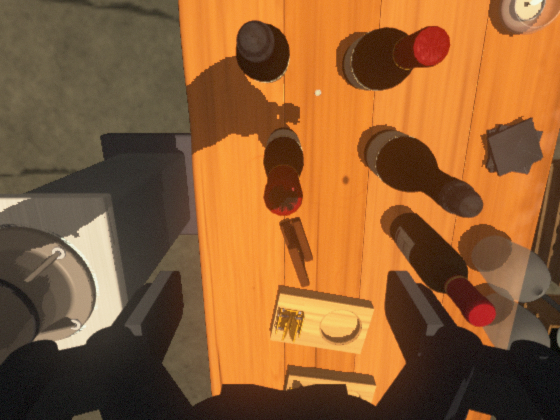

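Wrist view: the flute cap is at (285,199), and the opened bordeaux stopper at (255,42) is about 12 cm away. The arm was still settling, so I'll hold and measure again.

Call:
play_rows --plan '[[[0, 0, 0.1], 0, 1], [[0, 0, 0.15], 0, 1], [[0, 0, 0.15], 0, 1], [[0, 0, 0.15], 0, 1], [[0, 0, 0.15], 0, 1]]'

```text
t: 1.7
position: [0.4408, 0.2502, 0.3546]
orientation: [0.706, 0.708, 0.001, 0.0]
wrist_force: [0.3, 0.6, 0.3]
opening: 0.0852
gripper_force: 0.0
```

```bash
cat >> m.py <<'E'
def caps(f,zs,amin=150):
    c=snap('wrist',f); im,K,T=c['frame'],c['intrinsics'],c['cam_to_world']
    h=cv2.cvtColor(im,cv2.COLOR_BGR2HSV); m=(((h[...,0]<=10)|(h[...,0]>=170))&(h[...,1]>120)&(h[...,2]>35)&(h[...,2]<245)).astype(np.uint8)
    m=cv2.morphologyEx(m,cv2.MORPH_CLOSE,np.ones((7,7)))
    n,l,s,cc=cv2.connectedComponentsWithStats(m); nad=None
    for i in range(1,n):
        if s[i,4]<amin: continue
        # inscribed circle of largest size = the cap
        d=cv2.distanceTransform((l==i).astype(np.uint8),cv2.DIST_L2,5); _,r,_,q=cv2.minMaxLoc(d)
        print(cc[i].round(1),s[i],'cap px',q,'r',round(r,1),[onplane(K,T,*q,z)[:2].round(4).tolist() for z in zs])
    return im,K,T
E
python3 - <<'E'
from m import *
caps('w2',(.282,.235))
go(.441,.248,.229)
E
```

```text
[261.6  53.9] [ 230   14   59   69 2286] cap px (263, 64) r 17.6 [[0.4297, 0.3429], [0.4272, 0.3455]]
[415.5  53.2] [ 359   21  119   71 5475] cap px (394, 58) r 29.0 [[0.5039, 0.3462], [0.5176, 0.3496]]
[509.1 155. ] [501 131  31  52 370] cap px (507, 174) r 4.4 [[0.5814, 0.279], [0.612, 0.2678]]
[284.2 203.7] [ 260  144   50  141 4018] cap px (283, 219) r 22.0 [[0.4412, 0.2487], [0.4412, 0.2308]]
[439.5 190.7] [ 384  145  125   98 4651] cap px (423, 180) r 24.2 [[0.5293, 0.2751], [0.5485, 0.2629]]
[357.1 348.2] [  146   227   374   193 18847] cap px (246, 419) r 35.0 [[0.4117, 0.0767], [0.4053, 0.0213]]
t 1.75 pos [0.4409 0.2502 0.3547] yaw 90.1 F [-0.1  0.5 -0.4] open 0.0853 | move [-0.008 -0.     0.419] turn 0.001 rows 2.5
```

Flute cap is at (0.441, 0.249), which agrees with the triangulation. Descending, gripping and lifting.

Call:
play_rows --plan '[[[-0.003, 0, 0.1], 0, 1], [[-0.005, 0, 0.2], 0, 1], [[-0.005, 0, 0.3], 0, 1], [[-0.005, 0, 0.38], 0, 1], [[-0.005, 0, 0.42], 0, 1]]'

```text
t: 2.25
position: [0.4397, 0.2481, 0.2262]
orientation: [0.706, 0.708, -0.001, -0.0]
wrist_force: [-0.2, 0.1, 0.1]
opening: 0.0855
gripper_force: 0.0
```

Call:
play_rows --plan '[[[0, 0, 0], 0, 1], [[0, 0, 0], 0, -1], [[0, 0, 0], 0, -1], [[0, 0, 0], 0, -1], [[0, 0, 0], 0, -1]]' --grip_force 60

```text
t: 2.75
position: [0.4408, 0.2486, 0.2286]
orientation: [0.707, 0.708, 0.001, -0.0]
wrist_force: [-8.8, -2.4, 10.8]
opening: 0.0287
gripper_force: 60.2
```

Call:
play_rows --plan '[[[0, 0, 0], 0, -1], [[0, 0, 0], 0, -1], [[0, 0, 0], 0, -1], [[0, 0, 0], 0, -1], [[0, 0, 0], 0, -1]]'

```text
t: 3.25
position: [0.4408, 0.2486, 0.2286]
orientation: [0.706, 0.708, 0.001, -0.0]
wrist_force: [-1.8, 0.5, 6.2]
opening: 0.0284
gripper_force: 59.3
```

Call:
play_rows --plan '[[[0, 0, -0.05], 0, -1], [[0, 0, -0.15], 0, -1], [[0, 0, -0.3], 0, -1], [[0, 0, -0.45], 0, -1], [[-0.03, 0, -0.58], 0, -1]]'

```text
t: 3.75
position: [0.4394, 0.2404, 0.4017]
orientation: [0.706, 0.709, -0.001, -0.001]
wrist_force: [0.1, 0.5, -7.0]
opening: 0.0289
gripper_force: 60.7
```

Call:
play_rows --plan '[[[-0.06, 0, -0.05], 0, -1], [[-0.2, -0.02, -0.05], 0, -1], [[-0.35, -0.04, -0.05], 0, -1], [[-0.5, -0.07, -0.05], 0, -1], [[-0.65, -0.1, -0.05], 0, -1]]'

```text
t: 4.25
position: [0.4093, 0.042, 0.4145]
orientation: [0.707, 0.708, -0.002, -0.001]
wrist_force: [1.3, -0.3, -6.5]
opening: 0.0286
gripper_force: 60.6
```

Call:
play_rows --plan '[[[-0.15, 0, 0], 0, -1], [[-0.3, 0, 0], 0, -1], [[-0.4, 0, 0], 0, -1], [[-0.45, 0, 0], 0, -1], [[-0.45, 0, 0], 0, -1]]'

```text
t: 4.75
position: [0.4096, -0.0942, 0.415]
orientation: [0.709, 0.706, -0.001, -0.001]
wrist_force: [-0.6, -0.4, -6.7]
opening: 0.0286
gripper_force: 60.6
```

```bash
python3 - <<'E'
from m import *
snap('wrist','w3'); go(.557,-.244,.41)
E
```

```text
t 4.8 pos [ 0.41   -0.0912  0.4152] yaw 90.0 F [-0.9  1.7 -6.2] open 0.0283 | move [-0.509  0.49   0.016] turn -0.0 rows 4.2
```

View pics/w3.png

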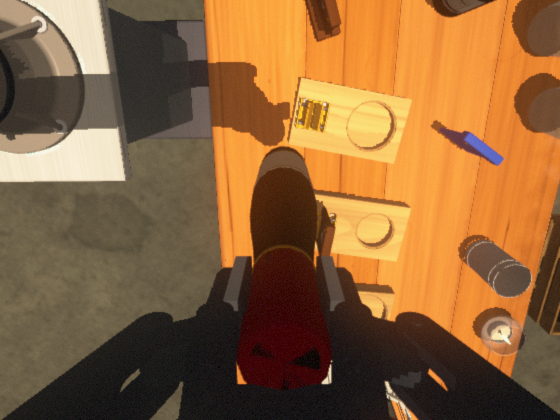

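View: medium plinth with empty clip and bore at (371,126), small plinth with bore at (374,231), and large one partly hidden at (380,303). The flute hangs straight. I'll rectify to the board-top plane and find the bore circles.

```bash
cat >> m.py <<'E'
def bore(f,x,y,dia,z=.024,tag=None):
    im,K,T=load(f); s=2.; n=240 # 0.5 mm/px
    c=np.float32([[0,0],[n,0],[n,n],[0,n]]); src=np.float32([proj(K,T,(x+(v-n/2)/2000,y+(u-n/2)/2000,z)) for u,v in c])
    w=cv2.warpPerspective(im,cv2.getPerspectiveTransform(src,c),(n,n),flags=cv2.INTER_LINEAR)
    g=cv2.GaussianBlur(cv2.cvtColor(w,cv2.COLOR_BGR2GRAY),(5,5),1)
    r=dia*1000
    for lo,hi in ((r-5,r+8),):
        h=cv2.HoughCircles(g,cv2.HOUGH_GRADIENT_ALT,1,4,param1=100,param2=.3,minRadius=int(lo),maxRadius=int(hi))
        if h is None: h=cv2.HoughCircles(g,cv2.HOUGH_GRADIENT,1,4,param1=80,param2=8,minRadius=int(lo),maxRadius=int(hi))
        for u,v,q in (h[0][:4] if h is not None else []):
            print(f,'centre',np.round([x+(v-n/2)/2000,y+(u-n/2)/2000],4),'dia',round(float(q),1)); cv2.circle(w,(int(u),int(v)),int(q),(255,0,0),1)
    return w
E
python3 - <<'E'
from m import *
im,K,T=load('w3')
gm=onplane(K,T,371,126,.024); gs=onplane(K,T,374,231,.024); print(gm,gs)
ws=[bore('w3',*gm[:2],.069),bore('w3',*gs[:2],.058),bore('top0',*gm[:2],.069),bore('top0',*gs[:2],.058),bore('top0',.546,-.415,.082)]
cv2.imwrite('pics/b1.png',np.hstack([cv2.resize(w,(160,160)) for w in ws]))
E
```

```text
[ 0.5389 -0.0707  0.024 ] [ 0.5561 -0.2392  0.024 ]
w3 centre [ 0.5389 -0.0722] dia 70.5
w3 centre [ 0.5551 -0.2387] dia 59.1
w3 centre [ 0.5486 -0.2327] dia 59.0
top0 centre [ 0.5428 -0.3948] dia 78.9
top0 centre [ 0.5383 -0.3937] dia 87.3
top0 centre [ 0.5388 -0.3912] dia 89.4
top0 centre [ 0.5418 -0.3892] dia 89.4
```

View pics/b1.png

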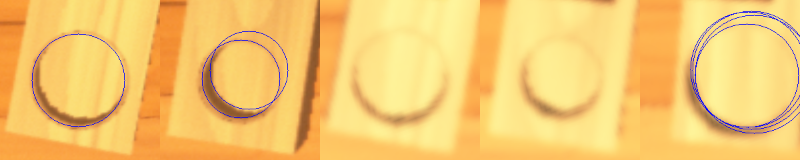

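Call:
play_rows --plan '[[[-0.1, 0.1, 0], 0, -1], [[-0.22, 0.22, 0], 0, -1], [[-0.34, 0.34, 0], 0, -1], [[-0.44, 0.44, 0], 0, -1], [[-0.49, 0.485, 0.01], 0, -1]]'

```text
t: 5.3
position: [0.5608, -0.2374, 0.4096]
orientation: [0.706, 0.708, -0.003, -0.0]
wrist_force: [-1.2, 0.5, -6.1]
opening: 0.0288
gripper_force: 61.4
```

Call:
play_rows --plan '[[[0, 0, 0], 0, -1], [[0, 0, 0], 0, -1], [[0, 0, 0.05], 0, -1], [[0, 0, 0.1], 0, -1], [[0, 0, 0.1], 0, -1]]'

```text
t: 5.8
position: [0.5559, -0.2339, 0.3812]
orientation: [0.705, 0.709, 0.001, -0.003]
wrist_force: [-0.6, 1.2, -7.1]
opening: 0.0286
gripper_force: 61.4
```

```bash
python3 - <<'E'
from m import *
c=snap('wrist','w4'); snap('side','s4');go(.556,-.239,.238)
a=load('w4')[0]; b=load('s4')[0][90:300,230:400]
cv2.imwrite('pics/v4.png',np.hstack([cv2.resize(a,(480,360)),cv2.resize(b,(290,360),interpolation=cv2.INTER_CUBIC)]))
E
```

```text
t 5.9 pos [ 0.5569 -0.2355  0.3837] yaw 90.3 F [ 0.1  0.1 -6.6] open 0.0285 | move [-0.013 -0.003  0.486] turn 0.001 rows 2.9
```

View pics/v4.png

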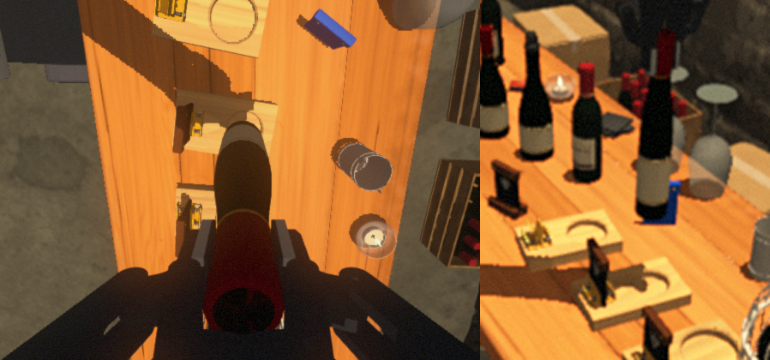

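Call:
play_rows --plan '[[[-0.006, 0, 0.1], 0, -1], [[-0.012, -0.003, 0.22], 0, -1], [[-0.012, -0.003, 0.32], 0, -1], [[-0.012, -0.003, 0.38], 0, -1], [[-0.012, -0.003, 0.4], 0, -1]]'

```text
t: 6.4
position: [0.5555, -0.2395, 0.2622]
orientation: [0.706, 0.708, 0.0, -0.001]
wrist_force: [-0.5, 0.6, -6.9]
opening: 0.0285
gripper_force: 61.4
```

Call:
play_rows --plan '[[[0, 0, 0.01], 0, -1], [[0, 0, 0.025], 0, -1], [[0, 0, 0.04], 0, -1], [[0, 0, 0.05], 0, -1], [[0, 0, 0.05], 0, -1]]'

```text
t: 6.9
position: [0.5558, -0.2411, 0.2484]
orientation: [0.706, 0.708, 0.0, -0.0]
wrist_force: [0.5, 0.3, -7.1]
opening: 0.0287
gripper_force: 61.4
```

```bash
python3 - <<'E'
from m import *
go(.556,-.239,.238)
E
```

```text
t 6.9 pos [ 0.5558 -0.2411  0.2484] yaw 90.1 F [ 0.5  0.3 -7.1] open 0.0287 | move [0.007 0.001 0.035] turn 0.001 rows 0.2
```

Call:
play_rows --plan '[[[0.005, 0, 0.01], 0, -1], [[0.005, 0, 0.02], 0, -1], [[0.005, 0, 0.03], 0, -1], [[0.005, 0, 0.038], 0, -1], [[0.005, 0, 0.038], 0, -1]]'

```text
t: 7.4
position: [0.5559, -0.2399, 0.2372]
orientation: [0.707, 0.708, 0.0, 0.0]
wrist_force: [0.5, 0.5, -5.1]
opening: 0.0288
gripper_force: 61.5
```

```bash
python3 - <<'E'
from m import *
go(.556,-.239,.2366)
E
```

```text
t 7.4 pos [ 0.5559 -0.2399  0.2372] yaw 90.1 F [ 0.5  0.5 -5.1] open 0.0288 | move [0.003 0.    0.002] turn 0.0 rows 0.0
```

Call:
play_rows --plan '[[[0, 0, 0.003], 0, -1], [[0, 0, 0.003], 0, -0.2], [[0, 0, 0.002], 0, 0], [[0, 0, 0.002], 0, 0.5], [[0, 0, 0.002], 0, 1]]'

```text
t: 7.9
position: [0.5562, -0.2399, 0.237]
orientation: [0.706, 0.708, 0.0, 0.0]
wrist_force: [0.6, -0.6, -0.0]
opening: 0.0703
gripper_force: 0.0
```

Call:
play_rows --plan '[[[0, 0, 0], 0, 1], [[0, 0, 0], 0, 1], [[0, 0, -0.1], 0, 1], [[0, 0, -0.25], 0, 1], [[0, 0, -0.4], 0, 1]]'

```text
t: 8.4
position: [0.5554, -0.2394, 0.3575]
orientation: [0.707, 0.708, -0.0, -0.001]
wrist_force: [0.6, -0.8, 1.2]
opening: 0.0856
gripper_force: 0.0
```

```bash
python3 - <<'E'
from m import *
go(.642,.106,.36)
E
```

```text
t 8.4 pos [ 0.5554 -0.2394  0.3575] yaw 90.1 F [ 0.6 -0.8  1.2] open 0.0856 | move [ 1.151  0.29  -0.008] turn 0.0 rows 7.1
```

Call:
play_rows --plan '[[[0.12, 0.03, -0.05], 0, 1], [[0.27, 0.08, -0.05], 0, 1], [[0.42, 0.12, -0.05], 0, 1], [[0.57, 0.16, -0.05], 0, 1], [[0.72, 0.2, -0.05], 0, 1]]'

```text
t: 8.9
position: [0.6157, -0.0217, 0.3717]
orientation: [0.706, 0.708, 0.0, 0.0]
wrist_force: [0.0, 0.2, -0.5]
opening: 0.0854
gripper_force: 0.0
```

Call:
play_rows --plan '[[[0.15, 0.03, 0], 0, 1], [[0.28, 0.06, 0], 0, 1], [[0.38, 0.08, 0], 0, 1], [[0.43, 0.09, 0], 0, 1], [[0.43, 0.09, 0], 0, 1]]'

```text
t: 9.4
position: [0.6425, 0.1081, 0.3708]
orientation: [0.705, 0.709, -0.0, -0.0]
wrist_force: [0.2, -0.0, -0.6]
opening: 0.0855
gripper_force: 0.0
```

Call:
play_rows --plan '[[[0, 0, 0], 0, 1], [[0, 0, 0], 0, 1], [[0, 0, 0], 0, 1], [[0, 0, 0], 0, 1], [[0, 0, 0], 0, 1]]'

```text
t: 9.9
position: [0.6422, 0.1047, 0.3717]
orientation: [0.707, 0.707, 0.0, -0.0]
wrist_force: [-0.5, -0.1, 0.4]
opening: 0.0855
gripper_force: 0.0
```

```bash
python3 - <<'E'
from m import *
caps('w5',(.235,),400); snap('side','s5'); snap('top','t5')
a=load('w5')[0]; b=load('s5')[0][90:300,230:400]
cv2.imwrite('pics/v5.png',np.hstack([cv2.resize(a,(480,360)),cv2.resize(b,(290,360),interpolation=cv2.INTER_CUBIC)]))
go(.642,.106,.184)
E
```

```text
[258.5  45.5] [ 241   11   33   66 1159] cap px (259, 49) r 11.8 [[0.6249, 0.211]]
[160.8  77.2] [126  60  67  50 856] cap px (143, 66) r 5.4 [[0.539, 0.1994]]
[208.4 102.4] [177  80  50  44 412] cap px (213, 84) r 4.4 [[0.5899, 0.1869]]
[282.6 165.2] [ 259  126   50   78 2611] cap px (282, 159) r 21.0 [[0.6416, 0.13]]
[150.8 160.5] [ 121  132   58   58 1853] cap px (151, 163) r 18.8 [[0.5364, 0.1267]]
[327.6 374.8] [ 190  271  236  149 6881] cap px (289, 415) r 24.2 [[0.6486, -0.1392]]
[146.1 336. ] [  81  284  108  120 3605] cap px (159, 328) r 16.0 [[0.5254, -0.0313]]
[546.3 326.2] [ 524  301   36   56 1138] cap px (559, 328) r 21.6 [[0.9029, -0.0312]]
t 10.05 pos [0.6422 0.1053 0.3716] yaw 90.1 F [-0.1  0.4 -0.4] open 0.0856 | move [ 0.002 -0.001  0.625] turn 0.0 rows 3.8
```

View pics/v5.png

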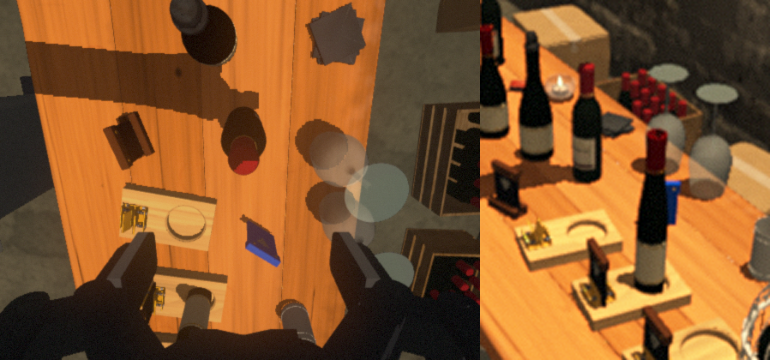

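Flute stands in its bore. The bordeaux cap is at w5 (282,182). An upturned glass, with its bowl at w5 (380,172) and foot disc at (441,224), stands beyond it, so I'm checking clearances.

```bash
python3 - <<'E'
from m import *
im,K,T=load('w5')
print('cap',onplane(K,T,282,182,.235))
for z in (0,.05): print('bowl',z,onplane(K,T,380,172,z))
for z in (.15,.2,.25): print('disc',z,onplane(K,T,441,224,z), onplane(K,T,405,224,z))
im,K2,T2=load('side0'); print(tri(ray(K,T,441,224),ray(K2,T2,340,132)),tri(ray(K,T,441,224),ray(K2,T2,368,144)))
h=cv2.cvtColor(load('w5')[0],cv2.COLOR_BGR2HSV)
m=(((h[...,0]<=8)|(h[...,0]>=170))&(h[...,1]>150)&(h[...,2]>60)).astype(np.uint8); m[:140]=0; m[230:]=0; m[:,:240]=0; m[:,330:]=0
print(cv2.minEnclosingCircle(np.argwhere(m)[:,::-1].astype(np.float32)), m.sum())
E
```

```text
cap [0.6416 0.111  0.235 ]
bowl 0 [0.7866 0.064  0.    ]
bowl 0.05 [0.7726 0.0758 0.05  ]
disc 0.15 [0.8174 0.0404 0.15  ] [0.7775 0.0404 0.15  ]
disc 0.2 [0.7934 0.0603 0.2   ] [0.759  0.0603 0.2   ]
disc 0.25 [0.7695 0.0801 0.25  ] [0.7406 0.0801 0.25  ]
(array([0.7918, 0.0613, 0.2015]), np.float64(0.0017529651433078237)) (array([0.8478, 0.0237, 0.1451]), np.float64(0.05439831013482505))
((290.0957336425781, 173.3085174560547), 31.53895378112793) 928
```

Call:
play_rows --plan '[[[0.012, 0, 0.12], 0, 1], [[0.012, 0, 0.26], 0, 1], [[0.012, 0, 0.4], 0, 1], [[0.012, 0, 0.52], 0, 1], [[0.012, 0, 0.6], 0, 1]]'

```text
t: 10.55
position: [0.6408, 0.1095, 0.1885]
orientation: [0.706, 0.708, -0.001, -0.001]
wrist_force: [0.6, 0.1, 0.2]
opening: 0.0856
gripper_force: 0.0
```

Call:
play_rows --plan '[[[0, 0, 0.015], 0, 1], [[0, 0, 0.023], 0, 1], [[0, 0, 0.023], 0, 1], [[0, 0, 0.023], 0, -1], [[0, 0, 0.023], 0, -1]]'

```text
t: 11.05
position: [0.6431, 0.109, 0.1861]
orientation: [0.707, 0.708, 0.001, 0.001]
wrist_force: [-0.5, -0.1, -0.5]
opening: 0.0592
gripper_force: 0.0
```

Call:
play_rows --plan '[[[0, 0, 0], 0, -1], [[0, 0, 0], 0, -1], [[0, 0, 0], 0, -1], [[0, 0, 0], 0, -1], [[0, 0, 0], 0, -1]]'

```text
t: 11.55
position: [0.6426, 0.1091, 0.1854]
orientation: [0.707, 0.708, 0.001, 0.0]
wrist_force: [-0.5, 1.0, 5.2]
opening: 0.0292
gripper_force: 60.3
```

```bash
python3 - <<'E'
from m import *
go(.539,-.072,.35)
E
```

```text
t 11.55 pos [0.6426 0.1091 0.1854] yaw 90.1 F [-0.5  1.   5.2] open 0.0292 | move [-0.603 -0.346 -0.549] turn 0.001 rows 5.3
```

Call:
play_rows --plan '[[[0, 0, -0.05], 0, -1], [[0, 0, -0.15], 0, -1], [[0, 0, -0.3], 0, -1], [[0, 0, -0.45], 0, -1], [[-0.03, -0.02, -0.57], 0, -1]]'

```text
t: 12.05
position: [0.6362, 0.1023, 0.3565]
orientation: [0.706, 0.709, 0.0, -0.001]
wrist_force: [0.8, 0.7, -8.1]
opening: 0.0291
gripper_force: 61.0
```

Call:
play_rows --plan '[[[-0.1, -0.06, 0], 0, -1], [[-0.22, -0.12, 0], 0, -1], [[-0.34, -0.19, 0], 0, -1], [[-0.46, -0.26, 0], 0, -1], [[-0.54, -0.31, 0], 0, -1]]'

```text
t: 12.55
position: [0.5398, -0.0663, 0.3542]
orientation: [0.708, 0.706, -0.002, -0.001]
wrist_force: [-0.0, -0.7, -8.2]
opening: 0.0293
gripper_force: 60.9
```

Call:
play_rows --plan '[[[-0.02, -0.01, 0], 0, -1], [[-0.03, -0.016, 0.05], 0, -1], [[-0.03, -0.016, 0.1], 0, -1], [[-0.03, -0.016, 0.15], 0, -1], [[-0.03, -0.016, 0.15], 0, -1]]'

```text
t: 13.05
position: [0.5367, -0.0696, 0.3073]
orientation: [0.706, 0.708, -0.002, -0.003]
wrist_force: [-0.9, 0.9, -8.2]
opening: 0.0294
gripper_force: 61.0
```

```bash
python3 - <<'E'
from m import *
go(.539,-.072,.1934)
snap('side','s6');snap('wrist','w6');snap('top','t6')
E
```

```text
t 13.05 pos [ 0.5367 -0.0696  0.3073] yaw 90.2 F [-0.9  0.9 -8.2] open 0.0294 | move [-0.008  0.01   0.38 ] turn 0.001 rows 2.3
```

Call:
play_rows --plan '[[[-0.004, 0.004, 0.06], 0, -1], [[-0.006, 0.006, 0.15], 0, -1], [[-0.006, 0.006, 0.24], 0, -1], [[-0.006, 0.006, 0.3], 0, -1], [[-0.006, 0.006, 0.32], 0, -1]]'

```text
t: 13.7
position: [0.5399, -0.0723, 0.2133]
orientation: [0.706, 0.708, -0.001, -0.001]
wrist_force: [-0.3, 0.6, -7.2]
opening: 0.0292
gripper_force: 61.0
```

Call:
play_rows --plan '[[[0, 0, 0], 0, -1], [[0, 0, 0], 0, -1], [[0, 0, 0.01], 0, -1], [[0, 0, 0.015], 0, -1], [[0, 0, 0.015], 0, -1]]'

```text
t: 14.2
position: [0.5406, -0.0728, 0.2103]
orientation: [0.706, 0.708, 0.0, -0.0]
wrist_force: [-0.1, 0.6, -7.7]
opening: 0.0293
gripper_force: 61.2
```

```bash
python3 - <<'E'
from m import *
go(.539,-.072,.1934)
E
```

```text
t 14.2 pos [ 0.5406 -0.0728  0.2103] yaw 90.1 F [-0.1  0.6 -7.7] open 0.0293 | move [ 0.003 -0.005  0.056] turn 0.001 rows 0.3
```

Call:
play_rows --plan '[[[0.002, -0.005, 0.015], 0, -1], [[0.002, -0.005, 0.03], 0, -1], [[0.002, -0.005, 0.045], 0, -1], [[0.002, -0.005, 0.054], 0, -1], [[0.002, -0.005, 0.054], 0, -1]]'

```text
t: 14.7
position: [0.539, -0.0724, 0.1937]
orientation: [0.707, 0.708, -0.0, -0.0]
wrist_force: [-0.7, -0.1, -8.4]
opening: 0.0295
gripper_force: 61.1
```

Call:
play_rows --plan '[[[0, 0, 0.004], 0, -1], [[0, 0, 0.004], 0, -1], [[0, 0, 0.004], 0, -1], [[0, 0, 0.004], 0, -1], [[0, 0, 0.004], 0, -1]]'

```text
t: 15.2
position: [0.5393, -0.0725, 0.1933]
orientation: [0.707, 0.708, 0.0, 0.0]
wrist_force: [-2.7, 0.6, 1.7]
opening: 0.0292
gripper_force: 61.9
```

Call:
play_rows --plan '[[[0, 0, -0.002], 0, -0.2], [[0, 0, -0.002], 0, 0.2], [[0, 0, -0.002], 0, 1], [[0, 0, -0.002], 0, 1], [[0, 0, -0.002], 0, 1]]'

```text
t: 15.7
position: [0.5393, -0.0723, 0.1934]
orientation: [0.706, 0.708, 0.0, 0.0]
wrist_force: [0.0, 0.2, -0.3]
opening: 0.0851
gripper_force: 0.0
```

Call:
play_rows --plan '[[[0, 0, -0.05], 0, 1], [[0, 0, -0.18], 0, 1], [[0, 0, -0.32], 0, 1], [[0, 0, -0.46], 0, 1], [[0, 0, -0.6], 0, 1]]'

```text
t: 16.2
position: [0.5388, -0.0728, 0.3762]
orientation: [0.707, 0.707, 0.001, 0.0]
wrist_force: [0.9, -0.2, -0.6]
opening: 0.0851
gripper_force: 0.0
```

Call:
play_rows --plan '[[[0.12, 0, 0], 0, 1], [[0.28, 0.01, 0], 0, 1], [[0.44, 0.02, 0], 0, 1], [[0.6, 0.03, 0], 0, 1], [[0.76, 0.03, 0], 0, 1]]'

```text
t: 16.7
position: [0.5478, 0.1575, 0.3747]
orientation: [0.707, 0.708, 0.001, 0.0]
wrist_force: [1.8, 0.0, -0.4]
opening: 0.0853
gripper_force: 0.0
```

Call:
play_rows --plan '[[[0.16, 0, 0], 0, 1], [[0.32, 0.01, 0], 0, 1], [[0.48, 0.02, 0], 0, 1], [[0.6, 0.03, 0], 0, 1], [[0.66, 0.03, 0], 0, 1]]'

```text
t: 17.2
position: [0.5554, 0.3584, 0.3733]
orientation: [0.705, 0.71, 0.0, 0.0]
wrist_force: [0.0, 0.2, 0.3]
opening: 0.0853
gripper_force: 0.0
```

Call:
play_rows --plan '[[[0, 0, 0], 0, 1], [[0, 0, 0], 0, 1], [[0, 0, 0], 0, 1], [[0, 0, 0], 0, 1], [[0, 0, 0], 0, 1]]'

```text
t: 17.7
position: [0.5567, 0.3521, 0.374]
orientation: [0.707, 0.707, 0.0, -0.0]
wrist_force: [0.2, -0.2, 0.2]
opening: 0.0857
gripper_force: 0.0
```

```bash
python3 - <<'E'
from m import *
caps('w7',(.235,),400); snap('side','s7'); snap('top','t7')
a=load('w7')[0]; b=load('s7')[0][90:300,230:400]
cv2.imwrite('pics/v7.png',np.hstack([cv2.resize(a,(480,360)),cv2.resize(b,(290,360),interpolation=cv2.INTER_CUBIC)]))
go(.557,.356,.184)
E
```

```text
[394.6  22.8] [ 370    0   51   49 1381] cap px (397, 25) r 16.4 [[0.6391, 0.4746]]
[282.  160.7] [ 257  122   54   77 2555] cap px (277, 149) r 19.0 [[0.5521, 0.3851]]
[154.2 164.1] [ 105  127   87   68 2034] cap px (169, 156) r 14.0 [[0.4652, 0.3796]]
[320.3 278.3] [ 290  220   53  118 2210] cap px (328, 311) r 14.0 [[0.5987, 0.2334]]
[287.6 368.7] [  128   271   329   149 14119] cap px (322, 419) r 34.8 [[0.5976, 0.1003]]
[221.2 314.1] [210 283  22  60 522] cap px (219, 319) r 6.4 [[0.4964, 0.2247]]
t 17.85 pos [0.5564 0.3532 0.3736] yaw 90.1 F [ 0.3 -0.4 -0.6] open 0.0856 | move [0.009 0.002 0.632] turn 0.0 rows 3.8
```

View pics/v7.png

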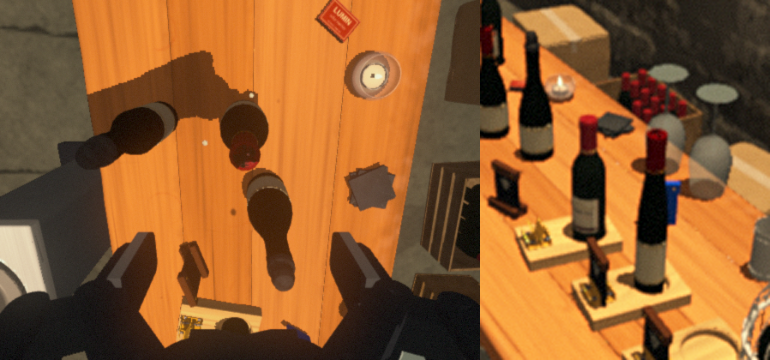

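Call:
play_rows --plan '[[[0.01, 0.005, 0.12], 0, 1], [[0.02, 0.005, 0.26], 0, 1], [[0.02, 0.005, 0.4], 0, 1], [[0.02, 0.005, 0.52], 0, 1], [[0.02, 0.005, 0.6], 0, 1]]'

```text
t: 18.35
position: [0.5563, 0.3594, 0.1902]
orientation: [0.706, 0.708, -0.002, -0.0]
wrist_force: [-0.5, -0.3, -0.4]
opening: 0.0852
gripper_force: 0.0
```

Call:
play_rows --plan '[[[0, 0, 0.015], 0, 1], [[0, 0, 0.027], 0, 1], [[0, 0, 0.027], 0, 1], [[0, 0, 0.027], 0, -1], [[0, 0, 0.027], 0, -1]]'

```text
t: 18.85
position: [0.5586, 0.36, 0.1867]
orientation: [0.707, 0.708, 0.001, 0.0]
wrist_force: [-0.2, 0.6, 0.3]
opening: 0.0591
gripper_force: 0.0
```

Call:
play_rows --plan '[[[0, 0, 0], 0, -1], [[0, 0, 0], 0, -1], [[0, 0, 0], 0, -1], [[0, 0, 0], 0, -1], [[0, 0, 0], 0, -1]]'

```text
t: 19.35
position: [0.5583, 0.3599, 0.186]
orientation: [0.706, 0.708, 0.001, 0.0]
wrist_force: [-0.1, -0.9, 4.3]
opening: 0.0287
gripper_force: 60.1
```

```bash
python3 - <<'E'
from m import *
go(.45,.25,.45)
E
```

```text
t 19.35 pos [0.5583 0.3599 0.186 ] yaw 90.1 F [-0.1 -0.9  4.3] open 0.0287 | move [-0.365 -0.361 -0.881] turn 0.001 rows 6.1
```

Call:
play_rows --plan '[[[0, 0, -0.05], 0, -1], [[0, 0, -0.18], 0, -1], [[0, 0, -0.34], 0, -1], [[0, 0, -0.5], 0, -1], [[0, 0, -0.66], 0, -1]]'

```text
t: 19.85
position: [0.5566, 0.3592, 0.3837]
orientation: [0.707, 0.708, -0.002, -0.0]
wrist_force: [2.0, 0.4, -7.1]
opening: 0.0283
gripper_force: 60.9
```

Call:
play_rows --plan '[[[0, 0, -0.15], 0, -1], [[0, 0, -0.29], 0, -1], [[-0.1, -0.05, -0.3], 0, -1], [[-0.25, -0.15, -0.3], 0, -1], [[-0.38, -0.25, -0.3], 0, -1]]'

```text
t: 20.35
position: [0.4839, 0.2459, 0.4718]
orientation: [0.707, 0.707, -0.003, 0.001]
wrist_force: [-1.4, -0.6, -3.5]
opening: 0.0286
gripper_force: 61.2
```

Call:
play_rows --plan '[[[-0.15, -0.05, 0], 0, -1], [[-0.3, -0.1, 0], 0, -1], [[-0.45, -0.15, 0], 0, -1], [[-0.6, -0.2, 0], 0, -1], [[-0.75, -0.2, 0], 0, -1]]'

```text
t: 20.85
position: [0.4231, 0.0204, 0.4716]
orientation: [0.706, 0.709, -0.001, -0.002]
wrist_force: [1.6, -0.3, -5.8]
opening: 0.029
gripper_force: 61.3
```

Call:
play_rows --plan '[[[-0.15, 0, 0], 0, -1], [[-0.3, 0, 0], 0, -1], [[-0.45, 0, 0.05], 0, -1], [[-0.56, 0, 0.1], 0, -1], [[-0.6, 0, 0.1], 0, -1]]'

```text
t: 21.35
position: [0.423, -0.164, 0.4395]
orientation: [0.71, 0.704, -0.002, -0.003]
wrist_force: [-1.1, 0.3, -7.2]
opening: 0.0288
gripper_force: 61.3
```

Call:
play_rows --plan '[[[0, 0, 0], 0, -1], [[0, 0, 0], 0, -1], [[0, 0, 0], 0, -1], [[0, 0, 0], 0, -1], [[0, 0, 0], 0, -1]]'

```text
t: 21.85
position: [0.4259, -0.1558, 0.4434]
orientation: [0.706, 0.708, -0.0, 0.0]
wrist_force: [-1.1, -0.1, -7.1]
opening: 0.0289
gripper_force: 61.4
```

```bash
python3 - <<'E'
from m import *
snap('wrist','w8'); snap('top','t8')
im,K,T=load('w8'); print('guess px',proj(K,T,(.542,-.395,.024)))
ws=[bore('w8',.542,-.395,.082)]
cv2.imwrite('pics/v8.png',np.hstack([im[:,60:],cv2.resize(ws[0],(300,420))]))
go(.542,-.395,.46)
E
```

```text
guess px [347.4734 273.8129]
w8 centre [ 0.5445 -0.397 ] dia 85.2
t 21.95 pos [ 0.4258 -0.1564  0.4433] yaw 90.2 F [-0.1  0.3 -6.8] open 0.0286 | move [-0.797  0.385 -0.055] turn 0.001 rows 5.3
```

View pics/v8.png

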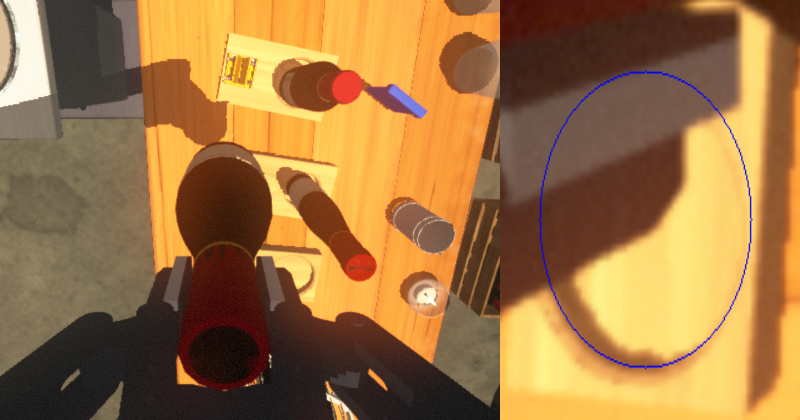

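The large bore is partly hidden by a finger, so I'm shifting for a clearer view.

Call:
play_rows --plan '[[[-0.1, -0.03, 0], 0, -1], [[-0.22, -0.06, 0], 0, -1], [[-0.32, -0.09, 0], 0, -1], [[-0.36, -0.09, 0], 0, -1], [[-0.36, -0.09, 0], 0, -1]]'

```text
t: 22.45
position: [0.3984, -0.2675, 0.4431]
orientation: [0.708, 0.706, 0.0, -0.0]
wrist_force: [0.3, 0.3, -5.3]
opening: 0.0288
gripper_force: 61.4
```

Call:
play_rows --plan '[[[0, 0, 0], 0, -1], [[0, 0, 0], 0, -1], [[0, 0, 0], 0, -1], [[0, 0, 0], 0, -1], [[0, 0, 0], 0, -1]]'

```text
t: 22.95
position: [0.399, -0.2645, 0.4432]
orientation: [0.706, 0.708, -0.0, 0.0]
wrist_force: [0.0, -0.6, -6.5]
opening: 0.0288
gripper_force: 61.4
```

```bash
python3 - <<'E'
from m import *
snap('wrist','w9'); im,K,T=load('w9'); print('guess px',proj(K,T,(.542,-.395,.024)))
w=bore('w9',.542,-.395,.082); cv2.imwrite('pics/v9.png',np.hstack([im[:,60:],cv2.resize(w,(300,420))]))
go(.542,-.395,.46)
E
```

```text
guess px [367.2814 217.2797]
w9 centre [ 0.5495 -0.3995] dia 83.7
w9 centre [ 0.5485 -0.4055] dia 84.1
t 23.0 pos [ 0.3989 -0.2647  0.4432] yaw 90.1 F [ 0.4 -0.6 -6.7] open 0.0287 | move [-0.436  0.476 -0.056] turn 0.001 rows 3.9
```

View pics/v9.png

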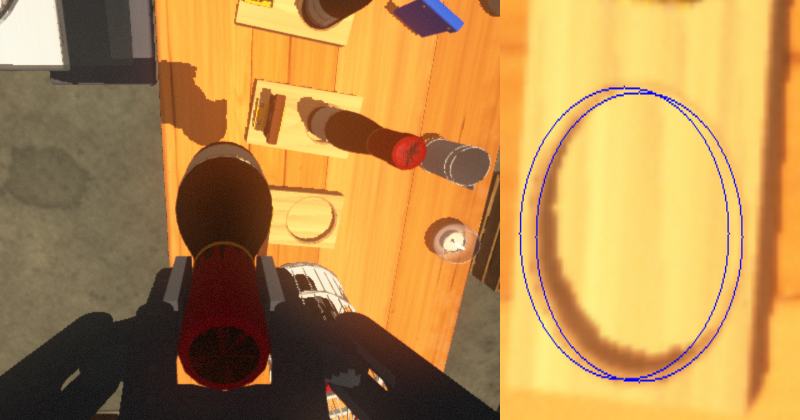

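```bash
python3 - <<'E'
from m import *
from scipy.optimize import least_squares
def fit(f,x,y,R0,rng=.012):
    im,K,T=load(f); g=cv2.cvtColor(im,cv2.COLOR_BGR2GRAY); e=cv2.Canny(cv2.GaussianBlur(g,(3,3),0),30,90)
    P=np.array([onplane(K,T,u,v,.024)[:2] for v,u in np.argwhere(e) if np.linalg.norm(onplane(K,T,u,v,.024)[:2]-[x,y])<.07])
    c=np.array([x,y])
    for it in range(3):
        d=np.linalg.norm(P-c,axis=1); s=abs(d-R0)<rng/(it+1)
        r=least_squares(lambda q:np.linalg.norm(P[s]-q[:2],axis=1)-q[2],[*c,R0],loss='soft_l1',f_scale=.001); c=r.x[:2];
    print(f,r.x.round(4),s.sum(),'rms mm',(np.sqrt(np.mean(r.fun**2))*1e3).round(2))
fit('w9',.547,-.3995,.042); fit('w9',.542,-.395,.042); fit('top0',.545,-.395,.042); fit('t8',.545,-.395,.042);fit('top0',.545,-.395,.042,.02)
fit('top0',.539,-.072,.0355); fit('top0',.556,-.239,.03); fit('w3',.539,-.072,.0355); fit('w3',.556,-.239,.03)
E
```

```text
w9 [ 0.5471 -0.3992  0.0416] 179 rms mm 1.69
w9 [ 0.5468 -0.3975  0.0425] 179 rms mm 2.01
top0 [ 0.5373 -0.3931  0.0423] 55 rms mm 1.76
t8 [ 0.5376 -0.393   0.0421] 57 rms mm 1.79
top0 [ 0.5317 -0.3948  0.0459] 69 rms mm 2.49
top0 [ 0.5372 -0.071   0.0367] 55 rms mm 1.96
top0 [ 0.5543 -0.2362  0.0316] 50 rms mm 2.04
w3 [ 0.5375 -0.0704  0.0354] 288 rms mm 1.92
w3 [ 0.5566 -0.2371  0.0297] 176 rms mm 2.01
```

```bash
python3 - <<'E'
from m import *
_,K,T=load('side0'); _,K2,T2=load('top0')
print('cage base L/R',onplane(K,T,376,350,0),onplane(K,T,452,362,0),'front',onplane(K,T,405,382,0))
print('top',tri(ray(K,T,437,247),ray(K2,T2,512,250)))
go(.546,-.398,.36)
E
```

```text
cage base L/R [ 0.4797 -0.5344  0.    ] [ 0.5993 -0.6397  0.    ] front [ 0.4806 -0.6263  0.    ]
top (array([ 0.5547, -0.5821,  0.3004]), np.float64(0.021816561549472487))
t 23.0 pos [ 0.3989 -0.2647  0.4432] yaw 90.1 F [ 0.4 -0.6 -6.7] open 0.0287 | move [-0.446  0.489  0.277] turn 0.001 rows 4.3
```

Call:
play_rows --plan '[[[-0.08, 0.08, 0], 0, -1], [[-0.19, 0.2, 0], 0, -1], [[-0.31, 0.33, 0.02], 0, -1], [[-0.41, 0.45, 0.05], 0, -1], [[-0.446, 0.489, 0.1], 0, -1]]'

```text
t: 23.5
position: [0.4541, -0.3311, 0.4364]
orientation: [0.707, 0.707, 0.003, 0.021]
wrist_force: [-0.0, -0.1, -6.9]
opening: 0.0288
gripper_force: 63.6
```

Call:
play_rows --plan '[[[0, 0, 0.05], 0, -1], [[0, 0, 0.12], 0, -1], [[0, 0, 0.17], 0, -1], [[0, 0, 0.19], 0, -1], [[0, 0, 0.19], 0, -1]]'

```text
t: 24.0
position: [0.4472, -0.3264, 0.3812]
orientation: [0.707, 0.707, 0.004, 0.024]
wrist_force: [-0.8, -0.5, -5.7]
opening: 0.0286
gripper_force: 63.4
```

```bash
python3 - <<'E'
from m import *
go(.546,-.398,.194); snap('side','s10'); snap('wrist','w10')
a=load('w10')[0]; b=load('s10')[0][130:340,260:430]
cv2.imwrite('pics/v10.png',np.hstack([cv2.resize(a,(480,360)),cv2.resize(b,(290,360),interpolation=cv2.INTER_CUBIC)]))
E
```

```text
t 24.0 pos [ 0.4472 -0.3264  0.3812] yaw 89.9 F [-0.8 -0.5 -5.7] open 0.0286 | move [-0.22   0.304  0.643] turn -0.0 rows 4.5
```

View pics/v10.png

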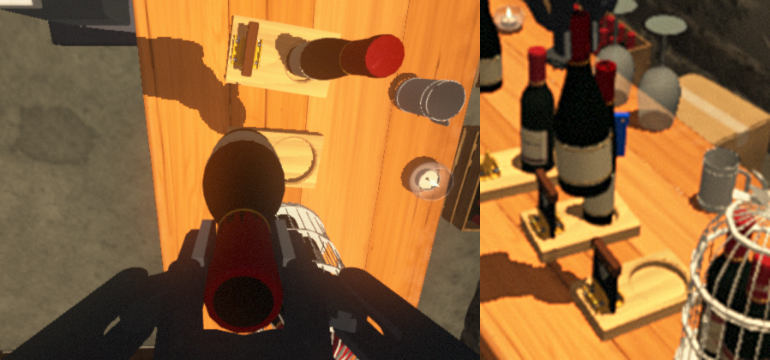

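The arm stopped short and is slightly tilted, so it's probably at a joint limit. Checking the joints.

```bash
python3 - <<'E'
from m import *
o=manip.get_obs(); lo=np.array([-2.82,-.49,-1.37,0,-1.36,.23,-2.94]);hi=np.array([2.82,2.23,1.46,2.46,4.5,2,2.94])
q=np.array(o['joint_positions']); print(q.round(3)); print('lo',(q-lo).round(2),'hi',(hi-q).round(2)); print(R.from_quat(o['orientation']).as_matrix().round(3))
E
```

```text
[-1.367 -0.494  1.456  1.591  0.517  1.563  0.093]
lo [ 1.45 -0.    2.83  1.59  1.88  1.33  3.03] hi [4.19 2.72 0.   0.87 3.98 0.44 2.85]
[[ 0.001  0.999  0.042]
 [ 1.     0.    -0.03 ]
 [-0.03   0.042 -0.999]]
```

Joints 2 and 3 are at their limits: the redundant elbow has drifted while joint 1 stayed put. I'll back out toward the last good pose and record joints to get a kinematic model.

Call:
play_rows --plan '[[[0.03, -0.03, -0.03], 0, -1], [[0.06, -0.06, -0.08], 0, -1], [[0.1, -0.1, -0.14], 0, -1], [[0.15, -0.15, -0.2], 0, -1], [[0.2, -0.16, -0.2], 0, -1]]'

```text
t: 24.6
position: [0.3988, -0.2641, 0.4414]
orientation: [0.707, 0.707, 0.005, 0.027]
wrist_force: [1.1, 0.1, -6.6]
opening: 0.0286
gripper_force: 63.5
```

```bash
cat >> h.py <<'E'
import json
def rec():
    p,r,o=tool(); open('q.jsonl','a').write(json.dumps([list(map(float,o[k])) for k in ('joint_positions','position','orientation')])+'\n'); print('q',np.round(o['joint_positions'],3))
E
python3 - <<'E'
from m import *
import json
f=open('q.jsonl','w'); f.write(json.dumps([[-1.285,.399,.045,1.5376,-.0187,1.2069,-.0507],[.2438,.602,.2305],[.1912,.9816,-.0007,-.0001]])+'\n'); f.close()
rec(); go(.40,-.26,.44)
E
```

```text
q [-1.083 -0.417  1.139  1.629  0.408  1.639  0.07 ]
t 24.6 pos [ 0.3988 -0.2641  0.4414] yaw 89.9 F [ 1.1  0.1 -6.6] open 0.0286 | move [0.014 0.004 0.004] turn -0.0 rows 0.1
```

Call:
play_rows --plan '[[[0, 0, 0], 0, -1], [[0, 0, 0], 0, -1], [[0, 0, 0], 0, -1], [[0, 0, 0], 0, -1], [[0, 0, 0], 0, -1]]'

```text
t: 25.1
position: [0.3986, -0.2644, 0.4386]
orientation: [0.706, 0.707, 0.004, 0.026]
wrist_force: [-0.6, 0.0, -6.7]
opening: 0.0288
gripper_force: 63.5
```

```bash
python3 - <<'E'
from m import *
import itertools
from scipy.optimize import least_squares
rec(); D=[json.loads(l) for l in open('q.jsonl')]
def fr(q,s,b,c):
    r=R.from_euler('z',s[0]*q[0]+b); a=[r]
    for i in range(1,7):
        r=r*R.from_euler('zy'[i%2],s[i]*q[i]+(c if i==6 else 0)); a.append(r)
    return a
best=[]
for s in itertools.product((1,-1),repeat=7):
    if s[1]<0: continue   # Ry sign symmetry absorbed by b
    f=lambda p:np.concatenate([(fr(q,s,p[0],p[1])[-1].inv()*R.from_quat(o)).as_rotvec() for q,x,o in D])
    for b0 in (0,2,4):
        for c0 in (0,2,4):
            r=least_squares(f,[b0,c0]); best.append((r.cost,s,r.x))
best.sort(key=lambda t:t[0])
for t in best[:4]: print(t)
E
```

```text
q [-1.088 -0.419  1.145  1.632  0.409  1.638  0.071]
(np.float64(6.177316261815477e-09), (-1, 1, -1, 1, -1, 1, -1), array([-0.    ,  1.5708]))
(np.float64(6.177316261843741e-09), (-1, 1, -1, 1, -1, 1, -1), array([-0.    ,  1.5708]))
(np.float64(6.177316261855291e-09), (-1, 1, -1, 1, -1, 1, -1), array([-0.    ,  1.5708]))
(np.float64(6.177316262099577e-09), (-1, 1, -1, 1, -1, 1, -1), array([6.2832, 1.5708]))
```

The orientation model fits exactly. Now I'll fit the link lengths and simulate how the IK behaves, to find a workable route.

```bash
cat > kin.py <<'E'
from m import *
S=np.array([-1,1,-1,1,-1,1,-1])
def rots(q):
    r=R.identity(); a=[]
    for i in range(7): r=r*R.from_euler('zy'[i%2],S[i]*q[i]+(np.pi/2 if i==6 else 0)); a.append(r.as_matrix())
    return a
def cols(q,terms):
    a=rots(q); return np.array([a[i][:,k] if i>=0 else np.eye(3)[k] for i,k in terms]).T
TERMS=[(-1,2),(2,2),(4,2),(6,2)]
E
python3 - <<'E'
from kin import *
D=[json.loads(l) for l in open('q.jsonl')]
for t in ([(-1,2),(2,2),(4,2),(6,2)],[(-1,2),(2,2),(4,2),(6,2),(2,0),(4,0)],[(-1,2),(0,0),(2,2),(4,2),(6,2)],[(-1,2),(2,2),(4,2),(6,2),(5,0)],[(-1,2),(2,2),(4,2),(6,2),(2,0),(4,0),(5,0)]):
    A=np.vstack([cols(q,t) for q,_,_ in D]); b=np.concatenate([x for _,x,_ in D]); s,_,rk,_=np.linalg.lstsq(A,b,rcond=None); print(t,s.round(4),'res mm',(np.abs(A@s-b).max()*1e3).round(2))
E
```

```text
[(-1, 2), (2, 2), (4, 2), (6, 2)] [0.9276 0.5587 0.4622 1.0504] res mm 41.62
[(-1, 2), (2, 2), (4, 2), (6, 2), (2, 0), (4, 0)] [ 8.7955 -0.0266 -0.339   9.9252  0.4739 -1.5491] res mm 30.37
[(-1, 2), (0, 0), (2, 2), (4, 2), (6, 2)] [ 0.8775 -0.0025  0.5568  0.4652  0.9985] res mm 41.57
[(-1, 2), (2, 2), (4, 2), (6, 2), (5, 0)] [ 0.9196  0.5579  0.4487  1.0427 -0.014 ] res mm 41.24
[(-1, 2), (2, 2), (4, 2), (6, 2), (2, 0), (4, 0), (5, 0)] [ 6.8891 -0.2134 -6.7989  8.0064  5.8461 -1.4837 -1.1754] res mm 23.91
```

Call:
play_rows --plan '[[[0, 0, 0], 0.04, -1], [[0, 0, 0], 0.08, -1], [[0, 0, 0], 0.12, -1], [[0, 0, 0], 0.16, -1], [[0, 0, 0], 0.2, -1]]'

```text
t: 25.6
position: [0.3986, -0.2639, 0.4386]
orientation: [0.891, 0.453, 0.012, 0.023]
wrist_force: [0.3, 0.1, -7.4]
opening: 0.0287
gripper_force: 63.6
```

```bash
python3 - <<'E'
from kin import *
rec(); D=[json.loads(l) for l in open('q.jsonl')]
for t in ([(-1,2),(0,0),(1,1),(2,2),(3,1),(4,2),(5,1)],[(-1,2),(1,1),(2,2),(3,1),(4,2),(5,1)],[(-1,2),(1,1),(2,2),(4,2)],[(-1,2),(0,0),(1,1),(2,2),(3,1),(4,2),(5,1),(6,2)]):
    A=np.vstack([cols(q,t) for q,_,_ in D]); b=np.concatenate([x for _,x,_ in D]); s,_,rk,sv=np.linalg.lstsq(A,b,rcond=None); print(t,s.round(4),'res mm',(np.abs(A@s-b).max()*1e3).round(2),sv[-1].round(3))
go(.40,-.26,.44,54)
E
```

```text
q [-0.924 -0.267  1.152  1.633  0.265  1.57  -0.405]
[(-1, 2), (0, 0), (1, 1), (2, 2), (3, 1), (4, 2), (5, 1)] [-0.0977 -0.0156 -0.0317  0.5427 -0.0352  0.4838  0.0244] res mm 1.03 0.078
[(-1, 2), (1, 1), (2, 2), (3, 1), (4, 2), (5, 1)] [-0.0889 -0.0252  0.5309 -0.0282  0.4797  0.0003] res mm 11.75 0.078
[(-1, 2), (1, 1), (2, 2), (4, 2)] [-0.1357 -0.0544  0.5735  0.46  ] res mm 12.02 0.533
[(-1, 2), (0, 0), (1, 1), (2, 2), (3, 1), (4, 2), (5, 1), (6, 2)] [ 0.2547 -0.     -0.0121  0.5229 -0.0303  0.477  -0.0003  0.3361] res mm 0.0 0.003
t 25.6 pos [ 0.3986 -0.2639  0.4386] yaw 53.8 F [ 0.3  0.1 -7.4] open 0.0287 | move [ 0.013 -0.004 -0.005] turn -0.001 rows 0.1
```

Kinematic model is now exact (residual 0.0 mm). Next I'll simulate a minimum-norm IK on the last move and on candidate routes.

```bash
cat >> kin.py <<'E'
TERMS=[(-1,2),(1,1),(2,2),(3,1),(4,2),(6,2)]; LEN=np.array([.2547,-.0121,.5229,-.0303,.477,.3361])
LO=np.array([-2.82,-.49,-1.37,0,-1.36,.23,-2.94]);HI=np.array([2.82,2.23,1.46,2.46,4.5,2,2.94])
def fk(q): return cols(q,TERMS)@LEN, R.from_matrix(rots(q)[-1])
def err(q,p,r):
    a,b=fk(q); return np.r_[p-a,(r*b.inv()).as_rotvec()]
def jac(q):
    a,b=fk(q); J=np.zeros((6,7))
    for i in range(7):
        d=np.array(q,float); d[i]+=1e-6; J[:,i]=-(err(d,a,b))*1e6
    return J*-1 if False else -J*-1
def step(q,p,r,n=4):
    q=np.array(q,float)
    for _ in range(n):
        e=err(q,p,r); a,b=fk(q); J=np.zeros((6,7))
        for i in range(7):
            d=q.copy(); d[i]+=1e-6; x,y=fk(d); J[:,i]=np.r_[(x-a),(y*b.inv()).as_rotvec()]/1e-6
        q=q+np.linalg.pinv(J)@e
    return q
def sim(q,way,per=.02,pr=True):
    "way: list of (x,y,z,yaw) keeping present tilt"
    p,r=fk(q); M=r.as_matrix(); yaw=np.degrees(np.arctan2(M[1,0],M[0,0])); m=9
    for x,y,z,w in way:
        n=max(int(np.linalg.norm([x,y,z]-p)/per),int(abs(w-yaw)/4),1); p0,r0,y0=p,r,yaw
        for k in range(1,n+1):
            pp=p0+(np.array([x,y,z])-p0)*k/n; rr=r0*R.from_euler('z',-np.radians(w-y0)*k/n); q=step(q,pp,rr,3); m=min(m,(q-LO).min(),(HI-q).min())
        p,r,yaw=pp,rr,w
        if pr: print((x,y,z,w),q.round(3),'margin',min((q-LO).min(),(HI-q).min()).round(3),'path',round(m,3))
    return q,m
E
python3 - <<'E'
from kin import *
D=[json.loads(l) for l in open('q.jsonl')]
print(np.array(D[-1][0]).round(3)); sim(np.array(D[-2][0]),[(*D[-2][1],53.8)])
q=np.array(D[-1][0]); P=D[-1][1]
for w in (54,20,0,-30): 
    print(w); sim(q,[(*P,w),(.546,-.398,.40,w),(.546,-.398,.19,w),(.546,-.398,.40,w)])
E
```

```text
[-0.924 -0.267  1.152  1.633  0.265  1.57  -0.405]
(0.3985548448839239, -0.2643899193897059, 0.43855482130085055, 53.8) [-0.926 -0.268  1.155  1.632  0.265  1.57  -0.403] margin 0.222 path 0.089
54
(0.39864390424271473, -0.26386725576294745, 0.4386275847482964, 54) [-0.925 -0.268  1.153  1.633  0.265  1.57  -0.402] margin 0.222 path 0.222
(0.546, -0.398, 0.4, 54) [-1.79  -0.55   1.886  1.261  0.545  1.629 -0.42 ] margin -0.426 path -0.426
(0.546, -0.398, 0.19, 54) [-1.779 -0.675  1.968  1.583  0.665  1.272 -0.535] margin -0.508 path -0.508
(0.546, -0.398, 0.4, 54) [-1.79  -0.55   1.886  1.261  0.545  1.629 -0.42 ] margin -0.426 path -0.508
20
(0.39864390424271473, -0.26386725576294745, 0.4386275847482964, 20) [-0.76  -0.174  1.092  1.632  0.17   1.54  -0.893] margin 0.316 path 0.238
(0.546, -0.398, 0.4, 20) [-0.084  0.542  1.102  1.261 -0.494  1.56  -0.29 ] margin 0.358 path 0.063
(0.546, -0.398, 0.19, 20) [-0.086  0.655  1.009  1.582 -0.601  1.182 -0.186] margin 0.451 path 0.063
(0.546, -0.398, 0.4, 20) [-0.084  0.541  1.102  1.261 -0.494  1.56  -0.29 ] margin 0.358 path 0.063
0
(0.
[... 187 characters left out ...]
.261 -0.478  1.556 -0.65 ] margin 0.382 path 0.187
(0.546, -0.398, 0.19, 0) [-0.076  0.645  0.987  1.582 -0.584  1.175 -0.547] margin 0.473 path 0.187
(0.546, -0.398, 0.4, 0) [-0.075  0.532  1.078  1.261 -0.478  1.556 -0.65 ] margin 0.382 path 0.187
-30
(0.39864390424271473, -0.26386725576294745, 0.4386275847482964, -30) [-0.59  -0.121  0.98   1.631  0.113  1.527 -1.707] margin 0.369 path 0.238
(0.546, -0.398, 0.4, -30) [-0.055  0.511  1.027  1.26  -0.446  1.546 -1.197] margin 0.433 path 0.238
(0.546, -0.398, 0.19, -30) [-0.053  0.623  0.94   1.581 -0.548  1.162 -1.098] margin 0.52 path 0.238
(0.546, -0.398, 0.4, -30) [-0.055  0.511  1.027  1.26  -0.446  1.546 -1.197] margin 0.433 path 0.238
```

The minimum-norm model predicts the arm's behaviour. Turning the tool (the bottle is round) to yaw 0 first keeps every joint well inside its range. Executing.

Call:
play_rows --plan '[[[0, 0, 0], 0.04, -1], [[0, 0, 0], 0.08, -1], [[0, 0, 0], 0.12, -1], [[0, 0, 0], 0.16, -1], [[0, 0, 0], 0.2, -1]]'

```text
t: 26.1
position: [0.3987, -0.2637, 0.4386]
orientation: [0.988, 0.155, 0.018, 0.019]
wrist_force: [-0.0, -0.8, -6.4]
opening: 0.0284
gripper_force: 63.6
```

Call:
play_rows --plan '[[[0, 0, 0], 0.04, -1], [[0, 0, 0], 0.08, -1], [[0, 0, 0], 0.1, -1], [[0, 0, 0], 0.1, -1], [[0, 0, 0], 0.1, -1]]'

```text
t: 26.6
position: [0.3986, -0.2638, 0.4386]
orientation: [1.0, 0.002, 0.021, 0.016]
wrist_force: [-0.3, -0.7, -6.8]
opening: 0.0286
gripper_force: 63.6
```

```bash
python3 - <<'E'
from kin import *
rec(); go(.546,-.398,.40,0); p,r,o=tool(); print(r.as_matrix().round(3)); sim(o['joint_positions'],[(.47,-.33,.42,0),(.546,-.398,.40,0),(.546,-.398,.19,0)])
E
```

```text
q [-0.679 -0.145  1.042  1.632  0.139  1.533 -1.207]
t 26.6 pos [ 0.3986 -0.2638  0.4386] yaw 0.2 F [-0.3 -0.7 -6.8] open 0.0286 | move [0.484 0.445 0.163] turn 0.001 rows 4.1
[[ 0.999  0.003  0.042]
 [ 0.004 -1.    -0.031]
 [ 0.042  0.031 -0.999]]
(0.47, -0.33, 0.42, 0) [-0.388  0.308  1.219  1.475 -0.298  1.507 -0.752] margin 0.241 path 0.176
(0.546, -0.398, 0.4, 0) [-0.078  0.534  1.083  1.26  -0.481  1.557 -0.648] margin 0.377 path 0.176
(0.546, -0.398, 0.19, 0) [-0.078  0.647  0.992  1.582 -0.587  1.177 -0.546] margin 0.468 path 0.176
```

Call:
play_rows --plan '[[[0.06, 0.06, 0], 0, -1], [[0.14, 0.13, 0.02], 0, -1], [[0.22, 0.21, 0.04], 0, -1], [[0.3, 0.28, 0.06], 0, -1], [[0.38, 0.35, 0.08], 0, -1]]'

```text
t: 27.1
position: [0.5162, -0.3693, 0.4204]
orientation: [1.0, 0.003, 0.019, 0.015]
wrist_force: [0.3, 1.0, -5.3]
opening: 0.0284
gripper_force: 63.6
```

```bash
python3 - <<'E'
from kin import *
rec(); go(.538,-.392,.40,0)
E
```

```text
q [-0.185  0.455  1.143  1.325 -0.423  1.564 -0.668]
t 27.1 pos [ 0.5162 -0.3693  0.4204] yaw 0.4 F [ 0.3  1.  -5.3] open 0.0284 | move [0.07  0.074 0.073] turn 0.002 rows 0.8
```

Call:
play_rows --plan '[[[0.07, 0.074, 0.07], 0, -1], [[0.065, 0.07, 0.18], 0, -1], [[0.06, 0.066, 0.32], 0, -1], [[0.054, 0.062, 0.45], 0, -1], [[0.05, 0.06, 0.54], 0, -1]]'

```text
t: 27.6
position: [0.5358, -0.3895, 0.2578]
orientation: [1.0, 0.003, 0.019, 0.014]
wrist_force: [0.3, -0.1, -6.8]
opening: 0.0288
gripper_force: 63.9
```

Call:
play_rows --plan '[[[0, 0, 0.03], 0, -1], [[-0.002, -0.002, 0.06], 0, -1], [[-0.004, -0.003, 0.09], 0, -1], [[-0.004, -0.003, 0.1], 0, -1], [[-0.004, -0.003, 0.1], 0, -1]]'

```text
t: 28.1
position: [0.5357, -0.3925, 0.2326]
orientation: [1.0, 0.001, 0.021, 0.016]
wrist_force: [-0.8, -0.3, -7.0]
opening: 0.0287
gripper_force: 63.8
```

```bash
python3 - <<'E'
from kin import *
rec(); go(.538,-.392,.196,0); snap('side','s11'); snap('wrist','w11'); snap('top','t11')
a=load('w11')[0]; b=load('s11')[0][130:340,260:430]
cv2.imwrite('pics/v11.png',np.hstack([cv2.resize(a,(480,360)),cv2.resize(b,(290,360),interpolation=cv2.INTER_CUBIC)]))
E
```

```text
q [-0.114  0.598  1.039  1.563 -0.551  1.238 -0.562]
t 28.1 pos [ 0.5357 -0.3925  0.2326] yaw 0.2 F [-0.8 -0.3 -7. ] open 0.0287 | move [ 0.002 -0.005  0.122] turn 0.001 rows 0.7
```

View pics/v11.png

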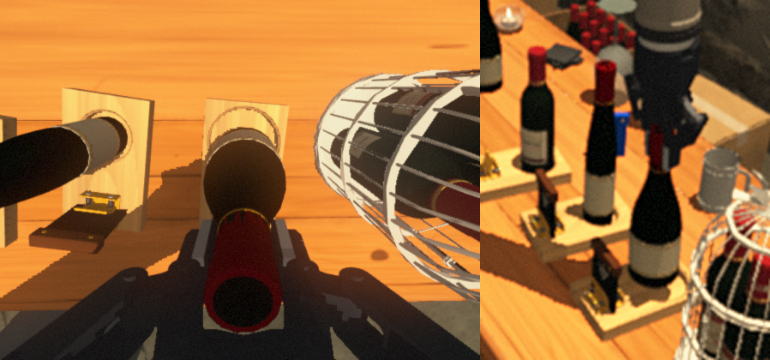

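Burgundy is over the large bore, with bottle axis at column 243 and bore at 249. It's clear of the cage, so I'm lowering it.

Call:
play_rows --plan '[[[0, 0, 0.03], 0, -1], [[0.002, -0.003, 0.06], 0, -1], [[0.002, -0.004, 0.08], 0, -1], [[0.002, -0.005, 0.09], 0, -1], [[0.002, -0.005, 0.09], 0, -1]]'

```text
t: 28.75
position: [0.5398, -0.3939, 0.2104]
orientation: [1.0, 0.001, 0.025, 0.017]
wrist_force: [0.3, 2.1, 15.2]
opening: 0.0289
gripper_force: 65.9
```

```bash
python3 - <<'E'
from kin import *
go(.538,-.392,.196,0)
E
```

```text
t 28.75 pos [ 0.5398 -0.3939  0.2104] yaw 0.2 F [ 0.3  2.1 15.2] open 0.0289 | move [-0.008 -0.008  0.048] turn 0.001 rows 0.3
```

Contact came early: the base is resting on the bore's lip. Backing up a little and measuring base against bore in the same wrist image.

Call:
play_rows --plan '[[[0, 0, -0.02], 0, -1], [[0, 0, -0.05], 0, -1], [[0, 0, -0.06], 0, -1], [[0, 0, -0.06], 0, -1], [[0, 0, -0.06], 0, -1]]'

```text
t: 29.25
position: [0.5362, -0.3907, 0.2224]
orientation: [1.0, 0.001, 0.021, 0.015]
wrist_force: [-0.3, -0.0, -7.9]
opening: 0.0288
gripper_force: 63.6
```

```bash
python3 - <<'E'
from kin import *
p,r,o=tool(); go(.538,-.392,.196,0); M=r.as_matrix(); print('toolz',M[:,2].round(3),'base centre',(p+M[:,2]*.186).round(4))
snap('wrist','w12'); im,K,T=load('w12'); 
base=p+M[:,2]*.186
u,v=proj(K,T,base+M[:,0]*.035); print('pred base edge px',u,v)
g=cv2.cvtColor(im,cv2.COLOR_BGR2GRAY)
for du in (-30,-15,0,15,30):
    c=int(u+du); col=cv2.GaussianBlur(g,(3,3),0)[:,c].astype(int); d=np.diff(col)
    e=[(i,int(d[i])) for i in range(90,int(v)+40) if abs(d[i])>=8 and abs(d[i])==max(abs(d[max(0,i-3):i+4]))]; print(c,e)
    print('   x on z=.024:',[(i,onplane(K,T,c,i+.5,.024)[:2].round(4).tolist()) for i,_ in e][:6])
E
```

```text
t 29.25 pos [ 0.5362 -0.3907  0.2224] yaw 0.1 F [-0.3 -0.  -7.9] open 0.0288 | move [0.002 0.002 0.088] turn 0.001 rows 0.5
toolz [ 0.042 -0.03  -0.999] base centre [ 0.5439 -0.3963  0.0367]
pred base edge px 283.3477806028773 139.14442587564966
253 [(116, 19), (139, -12), (144, 10), (160, -27), (175, -37)]
   x on z=.024: [(116, [0.5987, -0.368]), (139, [0.5772, -0.3675]), (144, [0.5725, -0.3674]), (160, [0.5569, -0.367]), (175, [0.542, -0.3667])]
268 [(117, 17), (127, -18), (131, 23), (150, -29), (166, -29)]
   x on z=.024: [(117, [0.5978, -0.3821]), (127, [0.5885, -0.382]), (131, [0.5848, -0.382]), (150, [0.5666, -0.3818]), (166, [0.5509, -0.3816])]
283 [(118, 18), (123, -15), (126, 15), (150, -47), (163, -36)]
   x on z=.024: [(118, [0.5969, -0.3963]), (123, [0.5922, -0.3963]), (126, [0.5894, -0.3963]), (150, [0.5666, -0.3963]), (163, [0.5539, -0.3963])]
298 [(120, 20), (125, -18), (153, -43), (166, -41)]
   x on z=.024: [(120, [0.595, -0.4106]), (125, [0.5904, -0.4106]), (153, [0.5636, -0.411]), (166, [0.5508, -0.4111])]
313 [(121, 21), (131, -16), (139, 26), (164, -20), (165, -20), (174, -42)]
   x on z=.024: [(121, [0.5941, -0.4249]), (131, [0.5847, -0.4251]), (139, [0.5771, -0.4253]), (164, [0.5527, -0.4259]), (165, [0.5517, -0.4259]), (174, [0.5427, -0.4261])]
```

Call:
play_rows --plan '[[[0.01, 0.004, 0], 0, -1], [[0.025, 0.009, 0], 0, -1], [[0.037, 0.014, 0], 0, -1], [[0.045, 0.016, 0], 0, -1], [[0.045, 0.016, 0], 0, -1]]'

```text
t: 29.8
position: [0.5506, -0.3959, 0.2237]
orientation: [1.0, 0.001, 0.021, 0.015]
wrist_force: [-0.5, -0.2, -7.0]
opening: 0.0286
gripper_force: 63.5
```

```bash
python3 - <<'E'
from kin import *
p,r,o=tool(); go(.549,-.396,.196,0)
snap('wrist','w13'); im,K,T=load('w13'); g=cv2.GaussianBlur(cv2.cvtColor(im,cv2.COLOR_BGR2GRAY),(3,3),0)
for c in range(245,330,12):
    d=np.diff(g[:,c].astype(int)); e=[(i,int(d[i])) for i in range(90,185) if abs(d[i])>=10 and abs(d[i])==max(abs(d[max(0,i-3):i+4]))]
    print(c,[(i,s,onplane(K,T,c,i+.5,.024)[:2].round(4).tolist(),onplane(K,T,c,i+.5,.037)[:2].round(4).tolist()) for i,s in e])
E
```

```text
t 29.8 pos [ 0.5506 -0.3959  0.2237] yaw 0.2 F [-0.5 -0.2 -7. ] open 0.0286 | move [-0.009 -0.003  0.092] turn 0.001 rows 0.6
245 [(131, 32, [0.5992, -0.3653], [0.6002, -0.3662]), (168, -33, [0.5634, -0.3643], [0.5657, -0.3653]), (184, -24, [0.5472, -0.3638], [0.5501, -0.3648])]
257 [(132, 34, [0.5983, -0.3767], [0.5993, -0.3773]), (146, -18, [0.5849, -0.3765], [0.5864, -0.377]), (157, -26, [0.5742, -0.3763], [0.5761, -0.3768]), (171, -24, [0.5603, -0.376], [0.5628, -0.3766]), (172, -24, [0.5593, -0.376], [0.5618, -0.3766])]
269 [(133, 31, [0.5973, -0.3882], [0.5984, -0.3884]), (143, 21, [0.5878, -0.3882], [0.5892, -0.3883]), (151, -49, [0.58, -0.3881], [0.5817, -0.3882]), (166, -36, [0.5652, -0.3879], [0.5675, -0.3881])]
281 [(134, 35, [0.5963, -0.3998], [0.5975, -0.3995]), (141, 15, [0.5897, -0.3998], [0.591, -0.3995]), (149, -50, [0.5819, -0.3998], [0.5836, -0.3995]), (163, -38, [0.5682, -0.3998], [0.5703, -0.3995])]
293 [(135, 34, [0.5954, -0.4114], [0.5965, -0.4106]), (140, -23, [0.5906, -0.4114], [0.5919, -0.4107]), (151, -47, [0.58, -0.4115], [0.5817, -0.4108]), (164, -33, [0.5671, -0.4116], [0.5693, -0.4109])]
305 [(136, 33, [0.5944, -0.423], [0.5956, -0.4218]), (145, -27, [0.5858, -0.4232], [0.5873, -0.422]), (151, 26, [0.5799, -0.4233], [0.5817, -0.4221]), (152, 26, [0.5789, -0.4233], [0.5807, -0.4221]), (156, -38, [0.575, -0.4234], [0.5769, -0.4222]), (157, -38, [0.574, -0.4234], [0.576, -0.4222]), (169, -38, [0.5621, -0.4236], [0.5645, -0.4224])]
317 [(137, 38, [0.5934, -0.4347], [0.5947, -0.4331]), (156, -12, [0.575, -0.4352], [0.5769, -0.4336]), (162, -18, [0.569, -0.4354], [0.5712, -0.4337]), (168, 11, [0.563, -0.4355], [0.5654, -0.4339]), (177, -31, [0.5539, -0.4358], [0.5566, -0.4341])]
329 [(138, 31, [0.5925, -0.4464], [0.5937, -0.4443])]
```

Base centre is now (0.549, -0.3995) against the bore at (0.5485, -0.400), so they're aligned. Lowering.

Call:
play_rows --plan '[[[0, 0, 0.015], 0, -1], [[0, 0, 0.03], 0, -1], [[-0.001, 0, 0.045], 0, -1], [[-0.002, 0, 0.06], 0, -1], [[-0.002, 0, 0.06], 0, -1]]'

```text
t: 30.35
position: [0.5496, -0.3959, 0.2047]
orientation: [1.0, 0.001, 0.02, 0.015]
wrist_force: [-0.1, 0.0, -6.9]
opening: 0.0284
gripper_force: 63.4
```

Call:
play_rows --plan '[[[0, 0, 0.006], 0, -1], [[0, 0, 0.012], 0, -1], [[0, 0, 0.018], 0, -1], [[0, 0, 0.022], 0, -1], [[0, 0, 0.022], 0, -1]]'

```text
t: 30.85
position: [0.5503, -0.3965, 0.199]
orientation: [1.0, 0.001, 0.021, 0.015]
wrist_force: [0.0, -0.2, -6.9]
opening: 0.0289
gripper_force: 63.4
```

Call:
play_rows --plan '[[[0, 0, 0.004], 0, -1], [[0, 0, 0.007], 0, -1], [[0, 0, 0.01], 0, -1], [[0, 0, 0.012], 0, -1], [[0, 0, 0.012], 0, -1]]'

```text
t: 31.35
position: [0.5505, -0.3967, 0.1955]
orientation: [1.0, 0.001, 0.021, 0.015]
wrist_force: [0.5, 0.2, -6.8]
opening: 0.0289
gripper_force: 63.4
```

Call:
play_rows --plan '[[[0, 0, 0.002], 0, -1], [[0, 0, 0.004], 0, -1], [[0, 0, 0.004], 0, -1], [[0, 0, 0.004], 0, -1], [[0, 0, 0.004], 0, -1]]'

```text
t: 31.85
position: [0.5508, -0.397, 0.1952]
orientation: [1.0, 0.001, 0.022, 0.016]
wrist_force: [0.6, 0.8, -1.4]
opening: 0.029
gripper_force: 64.1
```

Call:
play_rows --plan '[[[0, 0, 0.002], 0, -0.2], [[0, 0, 0.002], 0, 0], [[0, 0, 0.002], 0, 0.5], [[0, 0, 0.002], 0, 1], [[0, 0, 0.002], 0, 1]]'

```text
t: 32.35
position: [0.5508, -0.3969, 0.1941]
orientation: [1.0, 0.001, 0.021, 0.015]
wrist_force: [0.1, 0.2, 0.4]
opening: 0.0838
gripper_force: 0.0
```

Call:
play_rows --plan '[[[0, 0, -0.03], 0, 1], [[0, 0, -0.12], 0, 1], [[0, 0, -0.26], 0, 1], [[0, 0, -0.4], 0, 1], [[0, 0, -0.55], 0, 1]]'

```text
t: 32.85
position: [0.5432, -0.3915, 0.3607]
orientation: [1.0, 0.001, 0.021, 0.015]
wrist_force: [1.1, -0.9, 0.0]
opening: 0.0853
gripper_force: 0.0
```

```bash
python3 - <<'E'
from kin import *
rec(); p,r,o=tool(); print(p,r.as_matrix().round(4))
# tops of the placed bottles by triangulation
for a,b in (('side0','top0'),):pass
snap('side','s14'); snap('top','t14'); res={}
for f in ('t14','s14'):
    im,K,T=load(f); m,bl=blobs(im,(0,120,50),(9,255,240),40); res[f]=(K,T,[x[0] for x in bl])
for c in res['t14'][2]:
    for d in res['s14'][2]:
        P,e=tri(ray(*res['t14'][:2],*c),ray(*res['s14'][:2],*d))
        if e<.006 and .15<P[2]<.3 and .3<P[0]<.8: print(c.round(),d.round(),P.round(4),e.round(4))
E
```

```text
q [-0.115  0.537  1.091  1.353 -0.488  1.476 -0.634]
[ 0.5432 -0.3915  0.3607] [[ 0.9991  0.0007  0.0424]
 [ 0.002  -0.9995 -0.0307]
 [ 0.0424  0.0307 -0.9986]]
[83. 70.] [234.  78.] [0.7023 0.6709 0.2104] 0.0008
[305. 200.] [293. 167.] [ 0.5423 -0.0732  0.2152] 0.0005
[425. 239.] [374. 229.] [ 0.5491 -0.4028  0.2184] 0.0036
[501. 248.] [449. 265.] [ 0.583  -0.5849  0.241 ] 0.0014
```

All three bottles are in. The tool kept a 3° tilt from the joint-limit event. I'll see whether a clipped-IK model reproduces that, so it can be undone on purpose.

```bash
cat >> kin.py <<'E'
def cstep(q,p,r,lam=0.,n=30):
    q=np.array(q,float)
    for _ in range(n):
        e=err(q,p,r); a,b=fk(q); J=np.zeros((6,7))
        for i in range(7):
            d=q.copy(); d[i]+=1e-6; x,y=fk(d); J[:,i]=np.r_[(x-a),(y*b.inv()).as_rotvec()]/1e-6
        if np.linalg.norm(e)<1e-4: break
        q=np.clip(q+J.T@np.linalg.solve(J@J.T+lam*np.eye(6),e),LO,HI)
    return q
E
python3 - <<'E'
from kin import *
q0=np.array([-1.285,.399,.045,1.5376,-.0187,1.2069,-.0507])
# history of poses (pos, yaw) with upright tool
W=[(.3209,.461,.3928,123.6),(.4409,.25,.3547,90),(.4408,.2486,.2286,90),(.4394,.2404,.40,90),(.41,-.091,.415,90),(.556,-.237,.41,90),(.556,-.239,.237,90),(.5554,-.2394,.3575,90),(.6157,-.0217,.3717,90),(.6422,.1047,.3717,90),(.6426,.109,.185,90),(.6362,.1023,.3565,90),(.539,-.069,.354,90),(.539,-.072,.193,90),(.539,-.072,.376,90),(.5567,.353,.374,90),(.5583,.36,.186,90),(.5583,.36,.38,90),(.484,.246,.472,90),(.423,.02,.472,90),(.4259,-.156,.443,90),(.399,-.2645,.443,90)]
q,m=sim(q0,W,pr=False); print('before event',q.round(3),m)
p0,r0=fk(q); tgt=np.array([.546,-.398,.413])
for lam in (0,1e-4,1e-3,1e-2):
    qq=q.copy()
    for k in range(1,6):
        p,r=fk(qq); f=np.array([.18,.43,.7,.92,1])[k-1]; t=p0+(tgt-p0)*f; d=t-p; d*=min(1,.05/np.linalg.norm(d))
        qn=cstep(qq,p+d,r0,lam); qq=qn
    p,r=fk(qq); print(lam,qq.round(3),p.round(4),r.as_matrix()[:,2].round(3))
print('observed [-1.367 -0.494  1.456  1.591  0.517  1.563  0.093] p .447 -.326, toolz .042 -.03')
E
```

```text
before event [-1.221 -0.495  1.186  1.589  0.464  1.735 -0.001] -0.005001050687504283
0 [-1.761 -0.49   1.46   1.233  0.63   1.872 -0.021] [ 0.531  -0.2431  0.5309] [ 0.057 -0.098 -0.994]
0.0001 [-1.761 -0.49   1.46   1.233  0.63   1.872 -0.021] [ 0.5309 -0.2431  0.5308] [ 0.057 -0.097 -0.994]
0.001 [-1.758 -0.49   1.46   1.235  0.629  1.871 -0.02 ] [ 0.5306 -0.2437  0.5301] [ 0.057 -0.097 -0.994]
0.01 [-1.738 -0.49   1.46   1.251  0.622  1.858 -0.013] [ 0.5271 -0.2491  0.5236] [ 0.054 -0.095 -0.994]
observed [-1.367 -0.494  1.456  1.591  0.517  1.563  0.093] p .447 -.326, toolz .042 -.03
```

The clip dynamics can't be predicted that well. The tag will align to the clip's flat jaws anyway, so I'll accept the 3° tilt. Locating the tag now and simulating the route.

```bash
python3 - <<'E'
from kin import *
_,K1,T1=load('top0'); im5,K5,T5=load('w5'); _,K2,T2=load('side0')
h=cv2.cvtColor(im5,cv2.COLOR_BGR2HSV); m=((h[...,2]<150)&(h[...,2]>0)).astype(np.uint8)
n,l,s,c=cv2.connectedComponentsWithStats(m)
i=l[161,152]; print('w5 blob',i,s[i],c[i])
pts=np.argwhere(l==i)[:,::-1]
print(h[130:195:8,152].tolist())
for z in (.0,.018,.095):
    P=np.array([onplane(K5,T5,u,v,z)[:2] for u,v in pts])*1000; r=cv2.minAreaRect(P.astype(np.float32)); print(z,r)
print(tri(ray(K1,T1,244,221),ray(K2,T2,246,186)))
q=np.array(manip.get_obs()['joint_positions'])
for yaw in (100,110,-70,-80,60): print(yaw); sim(q,[(.50,-.25,.40,yaw/2),(.43,.09,.36,yaw),(.43,.09,.08,yaw),(.43,.09,.36,yaw),(.45,-.055,.25,80 if yaw>0 else -100),(.45,-.055,.10,80 if yaw>0 else -100)])
E
```

```text
w5 blob 18 [ 120  130   61   68 2406] [150.0083 162.4426]
[[13, 209, 189], [11, 196, 103], [9, 166, 43], [12, 255, 42], [13, 198, 45], [10, 190, 51], [11, 195, 55], [13, 216, 65], [13, 214, 130]]
0.0 ((445.6141357421875, 76.56194305419922), (69.16061401367188, 91.5269775390625), 18.068767547607422)
0.018 ((452.5086364746094, 80.36647033691406), (66.74244689941406, 88.32677459716797), 18.068767547607422)
0.095 ((482.0017395019531, 96.64139556884766), (56.398067474365234, 74.6369857788086), 18.068803787231445)
(array([0.4614, 0.0777, 0.098 ]), np.float64(0.0061058575200211495))
100
(0.5, -0.25, 0.4, 50.0) [-0.477  0.181  1.01   1.555 -0.147  1.426 -0.162] margin 0.45 path 0.369
(0.43, 0.09, 0.36, 100) [-0.972 -0.132  0.562  1.842  0.129  1.381 -0.262] margin 0.358 path 0.35
(0.43, 0.09, 0.08, 100) [-0.88   0.231  0.601  2.219 -0.122  0.696 -0.028] margin 0.241 path 0.241
(0.43, 0.09, 0.36, 100) [-0.996 -0.134  0.582  1.842  0.133  1.382 -0.266] margin 0.356 path 0.241
(0.45, -0.055, 0.25, 80) [-0.826 -0.039  0.812  2.009  0.076  1.108 -0.221] margin 0.451 path 0.241
(0.45, -0.055, 0.1,
[... 1801 characters left out ...]
0.621
(0.45, -0.055, 0.1, -100) [-1.059  0.988  1.633  2.191 -1.079  1.231 -2.233] margin -0.173 path -0.621
60
(0.5, -0.25, 0.4, 30.0) [-0.551  0.21   1.12   1.556 -0.185  1.43  -0.474] margin 0.34 path 0.34
(0.43, 0.09, 0.36, 60) [-1.086 -0.147  0.658  1.843  0.149  1.386 -0.982] margin 0.343 path 0.33
(0.43, 0.09, 0.08, 60) [-0.966  0.248  0.704  2.221 -0.168  0.697 -0.678] margin 0.239 path 0.239
(0.43, 0.09, 0.36, 60) [-1.119 -0.152  0.685  1.844  0.156  1.387 -0.989] margin 0.338 path 0.239
(0.45, -0.055, 0.25, 80) [-1.061 -0.063  1.033  2.012  0.105  1.113 -0.247] margin 0.427 path 0.239
(0.45, -0.055, 0.1, 80) [-0.843  0.292  0.973  2.188 -0.305  0.753  0.148] margin 0.272 path 0.239
```

Call:
play_rows --plan '[[[-0.02, -0.07, -0.06], -0.047, 1], [[-0.05, -0.17, -0.12], -0.094, 1], [[-0.08, -0.28, -0.15], -0.141, 1], [[-0.11, -0.38, -0.15], -0.188, 1], [[-0.14, -0.47, -0.15], -0.235, 1]]'

```text
t: 33.45
position: [0.4992, -0.2484, 0.3978]
orientation: [0.931, 0.364, 0.015, 0.022]
wrist_force: [-0.5, -0.1, 0.6]
opening: 0.0854
gripper_force: 0.0
```

```bash
python3 - <<'E'
from kin import *
rec(); go(.4614,.02,.36,75); go(.4614,.03,.36,108)
E
```

```text
q [-0.496  0.198  1.045  1.554 -0.169  1.436 -0.27 ]
t 33.45 pos [ 0.4992 -0.2484  0.3978] yaw 42.8 F [-0.5 -0.1  0.6] open 0.0854 | move [ 0.514 -0.748  0.093] turn -0.179 rows 5.5
t 33.45 pos [ 0.4992 -0.2484  0.3978] yaw 42.8 F [-0.5 -0.1  0.6] open 0.0854 | move [ 0.536 -0.773  0.092] turn -0.362 rows 7.6
```

Call:
play_rows --plan '[[[0.09, -0.13, 0.01], -0.047, 1], [[0.19, -0.27, 0.03], -0.094, 1], [[0.29, -0.41, 0.05], -0.141, 1], [[0.38, -0.54, 0.07], -0.188, 1], [[0.46, -0.66, 0.08], -0.235, 1]]'

```text
t: 33.95
position: [0.4682, -0.009, 0.3647]
orientation: [0.736, 0.676, 0.006, 0.025]
wrist_force: [1.1, 0.6, 0.3]
opening: 0.0855
gripper_force: 0.0
```

```bash
python3 - <<'E'
from kin import *
rec(); go(.4614,.078,.34,108)
E
```

```text
q [-0.917 -0.082  0.774  1.785  0.094  1.377 -0.246]
t 33.95 pos [ 0.4682 -0.009   0.3647] yaw 85.1 F [1.1 0.6 0.3] open 0.0855 | move [ 0.289 -0.051  0.073] turn -0.127 rows 2.7
```

Call:
play_rows --plan '[[[0.08, -0.01, 0.02], -0.04, 1], [[0.18, -0.03, 0.05], -0.085, 1], [[0.26, -0.045, 0.07], -0.12, 1], [[0.289, -0.051, 0.073], -0.127, 1], [[0.289, -0.051, 0.073], -0.127, 1]]'

```text
t: 34.45
position: [0.4628, 0.0765, 0.34]
orientation: [0.591, 0.807, 0.0, 0.026]
wrist_force: [-0.1, -0.6, 0.3]
opening: 0.0856
gripper_force: 0.0
```

Call:
play_rows --plan '[[[0, 0, 0], 0, 1], [[0, 0, 0], 0, 0], [[0, 0, 0], 0, 0], [[0, 0, 0], 0, 0], [[0, 0, 0], 0, 0]]'

```text
t: 34.95
position: [0.4631, 0.0755, 0.3401]
orientation: [0.591, 0.806, 0.0, 0.026]
wrist_force: [-0.1, -0.0, -0.7]
opening: 0.0427
gripper_force: 0.0
```

```bash
python3 - <<'E'
from kin import *
rec(); p,r,o=tool(); print(p,r.as_matrix().round(4).tolist())
snap('wrist','w20'); im,K,T=load('w20'); h=cv2.cvtColor(im,cv2.COLOR_BGR2HSV)
a=proj(K,T,(.4614,.0777,.095)); print('expected batten px',a, 'block px',proj(K,T,(.4614,.0777,.018)))
u0,v0=map(int,a)
for dv in range(-60,61,10): print(v0+dv,[ '%d/%d/%d'%tuple(h[v0+dv,c]) for c in range(u0-56,u0+57,8)]) if 0<=v0+dv<420 else 0
E
```

```text
q [-1.01  -0.051  0.704  1.822  0.077  1.328 -0.019]
[0.4631 0.0755 0.3401] [[-0.2998, 0.9531, 0.0426], [0.9531, 0.3012, -0.0305], [-0.0419, 0.0315, -0.9986]]
expected batten px [275.2554 150.7169] block px [274.7139 138.0084]
90 ['13/195/107', '14/200/107', '13/204/106', '12/194/105', '13/198/107', '12/182/112', '12/197/106', '14/210/101', '12/203/141', '13/197/105', '12/205/216', '13/203/200', '13/198/210', '13/205/220', '14/213/221']
100 ['12/196/108', '13/200/107', '13/208/104', '13/202/105', '13/195/107', '13/194/108', '12/194/101', '13/195/98', '12/203/99', '12/189/105', '13/206/218', '13/210/208', '13/215/198', '13/205/221', '13/210/220']
110 ['13/201/166', '13/209/110', '12/184/111', '13/206/109', '13/214/105', '12/195/111', '10/197/70', '16/255/59', '12/214/74', '13/213/194', '13/206/204', '13/215/208', '13/209/218', '13/206/223', '13/213/219']
120 ['14/197/236', '14/207/233', '15/205/235', '14/196/230', '14/204/232', '14/197/233', '13/200/88', '14/231/73', '12/186/81', '13/209/214', '13/212/214', '13/208/185', '13/204/223', '13/207/222', '14/207/226']
130 ['13/200/231', '14
[... 1210 characters left out ...]
'13/209/222', '14/211/225', '13/216/207', '13/203/227']
190 ['14/196/236', '14/198/235', '12/188/125', '15/176/116', '15/180/116', '14/206/227', '14/208/226', '14/207/224', '13/208/205', '13/207/219', '14/216/216', '13/202/228', '13/206/218', '13/209/217', '13/210/222']
200 ['14/202/236', '15/188/236', '19/153/234', '18/156/234', '18/160/235', '16/163/214', '15/179/107', '13/181/145', '13/202/196', '13/205/219', '14/209/222', '13/209/224', '13/199/211', '14/211/224', '13/210/214']
210 ['14/200/235', '16/156/167', '17/173/222', '20/152/233', '21/146/232', '17/156/234', '18/155/233', '17/161/233', '15/176/122', '15/162/113', '13/202/223', '13/205/219', '13/207/214', '13/201/225', '13/198/207']
```

```bash
python3 - <<'E'
from kin import *
im,K,T=load('w20'); V=cv2.cvtColor(im,cv2.COLOR_BGR2HSV)[...,2]
for v in range(108,186,4): print(v,V[v,258:300:2].tolist())
E
```

```text
108 [109, 107, 107, 72, 68, 72, 72, 64, 68, 65, 71, 71, 71, 74, 71, 75, 88, 136, 200, 218, 214]
112 [112, 107, 106, 74, 70, 71, 70, 71, 66, 63, 64, 66, 106, 85, 74, 73, 165, 215, 221, 216, 206]
116 [170, 227, 220, 103, 104, 70, 73, 67, 71, 72, 73, 72, 70, 113, 123, 118, 168, 219, 220, 212, 205]
120 [234, 230, 220, 115, 113, 74, 69, 73, 75, 75, 71, 76, 74, 112, 120, 116, 171, 221, 217, 205, 206]
124 [233, 224, 211, 106, 116, 82, 75, 77, 75, 74, 74, 73, 75, 110, 117, 117, 173, 220, 208, 211, 220]
128 [227, 218, 180, 110, 115, 87, 79, 75, 74, 74, 74, 76, 76, 115, 124, 120, 170, 212, 208, 218, 223]
132 [224, 177, 205, 105, 113, 78, 77, 76, 89, 76, 77, 76, 77, 110, 117, 119, 174, 209, 215, 223, 220]
136 [221, 201, 219, 127, 113, 84, 76, 88, 119, 121, 116, 115, 88, 112, 119, 119, 168, 214, 223, 224, 213]
140 [167, 220, 221, 135, 115, 89, 81, 87, 116, 122, 120, 122, 118, 122, 124, 121, 167, 220, 224, 217, 211]
144 [206, 221, 219, 106, 114, 87, 80, 87, 123, 124, 123, 123, 119, 111, 122, 120, 173, 225, 222, 211, 197]
148 [218, 220, 219, 129, 115, 90, 82, 83, 121, 124, 123, 120, 119, 110, 124,
[... 319 characters left out ...]
 164, 220, 220, 218, 221, 173, 206, 215]
164 [223, 225, 226, 230, 225, 227, 231, 187, 123, 121, 122, 123, 121, 177, 224, 222, 222, 195, 190, 216, 216]
168 [224, 225, 227, 226, 226, 229, 230, 192, 125, 124, 124, 123, 122, 177, 223, 221, 216, 176, 211, 215, 218]
172 [223, 225, 228, 225, 227, 231, 228, 220, 130, 131, 129, 135, 134, 189, 223, 226, 173, 205, 215, 219, 218]
176 [226, 229, 227, 227, 231, 229, 229, 225, 222, 221, 220, 223, 224, 223, 224, 195, 191, 214, 217, 220, 218]
180 [228, 226, 227, 229, 230, 229, 226, 221, 223, 221, 223, 226, 225, 221, 218, 177, 210, 214, 215, 217, 221]
184 [227, 228, 227, 231, 230, 227, 223, 221, 221, 223, 226, 226, 220, 222, 179, 203, 210, 217, 218, 218, 219]
```

```bash
python3 - <<'E'
from kin import *
_,K,T=load('w20'); p,r,o=tool(); M=r.as_matrix(); ax=M[:2,0]/np.linalg.norm(M[:2,0])
print('batten',onplane(K,T,278.7,173.5,.095)[:2]+ax*.032,'block',onplane(K,T,277.6,157.7,.018)[:2]+ax*.037)
a=onplane(K,T,278.7,160,.095);b=onplane(K,T,278.4,172,.095);print('yaw of edge', np.degrees(np.arctan2(*(a-b)[[1,0]])))
a=onplane(K,T,290.3,116,.018);b=onplane(K,T,290.6,154,.018);print('yaw block edge', np.degrees(np.arctan2(*(a-b)[[1,0]])))
print('batten width',np.linalg.norm(onplane(K,T,273,165,.095)-onplane(K,T,284.3,165,.095)),'block w',np.linalg.norm(onplane(K,T,264.3,140,.018)-onplane(K,T,290.4,140,.018)))
go(.4614,.078,.16,108)
E
```

```text
batten [0.4631 0.0845] block [0.4616 0.0891]
yaw of edge 105.8463620547267
yaw block edge 108.37713327225154
batten width 0.012621290094123837 block w 0.034104015895005876
t 35.0 pos [0.463  0.0756 0.34  ] yaw 107.5 F [0.1 1.2 0.9] open 0.043 | move [ 0.034 -0.022  0.599] turn -0.003 rows 3.6
```

```bash
python3 - <<'E'
from kin import *
go(.4633,.0854,.13,108);go(.4633,.0854,.07,108)
sim(manip.get_obs()['joint_positions'],[(.4633,.0854,.13,108),(.4633,.0854,.07,108)])
E
```

```text
t 35.0 pos [0.463  0.0756 0.34  ] yaw 107.5 F [0.1 1.2 0.9] open 0.043 | move [ 0.06  -0.011  0.698] turn -0.003 rows 4.2
t 35.0 pos [0.463  0.0756 0.34  ] yaw 107.5 F [0.1 1.2 0.9] open 0.043 | move [ 0.069 -0.017  0.898] turn -0.003 rows 5.4
(0.4633, 0.0854, 0.13, 108) [-0.93   0.217  0.71   2.105 -0.136  0.842  0.17 ] margin 0.355 path 0.355
(0.4633, 0.0854, 0.07, 108) [-0.864  0.327  0.657  2.155 -0.245  0.705  0.264] margin 0.305 path 0.305
```

Call:
play_rows --plan '[[[0.02, -0.003, 0.12], -0.003, 0], [[0.04, -0.006, 0.28], -0.003, 0], [[0.05, -0.008, 0.44], -0.003, 0], [[0.055, -0.01, 0.58], -0.003, 0], [[0.06, -0.011, 0.69], -0.003, 0]]'

```text
t: 35.5
position: [0.4621, 0.0854, 0.1301]
orientation: [0.587, 0.809, -0.001, 0.026]
wrist_force: [-0.5, 0.2, -0.4]
opening: 0.0425
gripper_force: 0.0
```

Call:
play_rows --plan '[[[0, 0, 0], 0, 0], [[0, 0, 0], 0, 0], [[0, 0, 0], 0, 0], [[0, 0, 0], 0, 0], [[0, 0, 0], 0, 0]]'

```text
t: 36.0
position: [0.4642, 0.0862, 0.1338]
orientation: [0.587, 0.809, 0.002, 0.027]
wrist_force: [0.2, -0.3, 0.1]
opening: 0.0426
gripper_force: 0.0
```

```bash
python3 - <<'E'
from kin import *
go(.4633,.0854,.07,108); snap('wrist','w21'); im,K,T=load('w21'); V=cv2.cvtColor(im,cv2.COLOR_BGR2HSV)[...,2]
a=proj(K,T,(.4625,.086,.095)); print(a)
u,v=map(int,a)
for r_ in range(v-70,v+71,10):
    if 0<=r_<420: print(r_,V[r_,u-44:u+45:4].tolist())
E
```

```text
t 36.0 pos [0.4642 0.0862 0.1338] yaw 108.1 F [ 0.2 -0.3  0.1] open 0.0426 | move [ 0.007 -0.011  0.212] turn 0.0 rows 1.3
[277.1621 234.4053]
164 [105, 103, 101, 102, 95, 54, 58, 57, 55, 50, 41, 40, 53, 55, 54, 58, 74, 98, 97, 175, 98, 99, 98]
174 [107, 105, 103, 102, 92, 60, 60, 66, 57, 54, 47, 51, 50, 58, 61, 60, 72, 206, 191, 204, 212, 198, 187]
184 [226, 165, 111, 151, 115, 73, 61, 61, 61, 63, 63, 58, 60, 60, 109, 65, 159, 197, 206, 212, 199, 193, 170]
194 [222, 218, 214, 141, 208, 93, 103, 64, 63, 63, 63, 66, 65, 62, 107, 110, 156, 203, 218, 200, 193, 165, 204]
204 [220, 217, 188, 206, 212, 91, 105, 68, 69, 65, 64, 67, 67, 67, 108, 109, 193, 216, 202, 194, 163, 203, 208]
214 [217, 210, 205, 208, 211, 143, 106, 73, 69, 69, 71, 68, 64, 66, 110, 110, 202, 203, 202, 158, 205, 204, 202]
224 [214, 194, 210, 214, 214, 178, 110, 117, 74, 73, 71, 71, 75, 65, 112, 112, 193, 205, 153, 201, 205, 204, 207]
234 [149, 212, 211, 212, 214, 220, 211, 216, 103, 72, 73, 73, 73, 73, 213, 209, 214, 157, 204, 205, 203, 207, 207]
244 [209, 212, 216, 216, 220, 218, 219, 222, 118, 75, 77, 72, 73, 84, 213, 215, 155, 201, 201, 203, 205, 208, 207]
254 [214, 217, 215, 221, 220, 219, 222, 223, 137, 116, 113, 116, 113, 107, 215, 163, 200, 204, 203, 205, 206, 209, 210]
264 [71, 218, 219, 220, 218, 224, 222, 220, 153, 113, 115, 109, 114, 104, 168, 194, 203, 207, 204, 204, 206, 210, 212]
274 [67, 117, 203, 218, 221, 222, 219, 206, 146, 113, 115, 115, 111, 106, 190, 201, 204, 206, 205, 206, 207, 213, 218]
284 [65, 92, 100, 98, 95, 100, 107, 129, 210, 134, 145, 142, 124, 150, 203, 205, 203, 204, 204, 211, 217, 213, 211]
294 [61, 213, 151, 100, 94, 96, 99, 100, 98, 99, 102, 101, 95, 199, 202, 208, 207, 200, 209, 212, 215, 212, 210]
304 [57, 225, 228, 227, 228, 224, 226, 224, 133, 97, 98, 100, 100, 101, 101, 100, 99, 115, 194, 213, 217, 211, 201]
```

```bash
python3 - <<'E'
from kin import *
im,K,T=load('w21'); V=cv2.cvtColor(im,cv2.COLOR_BGR2HSV)[...,2]
print(V[260:292:2,276].tolist(), [V[r,260:292].tolist() for r in (265,)])
p,r,o=tool(); M=r.as_matrix(); ax=M[:2,0]/np.linalg.norm(M[:2,0]); ay=np.array([ax[1],-ax[0]])
for u in (265,276.2,287.5): print(onplane(K,T,u,270,.095)[:2]@ay)
print('batten centre',onplane(K,T,276.2,282.5,.095)[:2]+ax*.032, 'tcp grasp pt',p-M[:,2]*.019, 'at tcp .07:',(p-M[:,2]*.019+M[:,2]*.064))
E
```

```text
[114, 113, 115, 113, 110, 114, 111, 115, 114, 112, 112, 113, 140, 211, 209, 207] [[218, 215, 217, 214, 209, 149, 108, 105, 110, 114, 115, 116, 112, 113, 116, 116, 112, 113, 110, 115, 113, 112, 113, 110, 110, 105, 105, 120, 171, 162, 161, 175]]
0.45919737690598367
0.465686439591022
0.4722495458194826
batten centre [0.4616 0.0864] tcp grasp pt [0.4631 0.0866 0.1525] at tcp .07: [0.4659 0.0848 0.0886]
```

```bash
python3 - <<'E'
from kin import *
go(.4625,.0856,.0695,108)
E
```

```text
t 36.05 pos [0.4639 0.0861 0.1335] yaw 108.1 F [ 0.1 -0.8  0.1] open 0.0427 | move [ 0.009 -0.012  0.213] turn 0.0 rows 1.3
```

Call:
play_rows --plan '[[[0.003, -0.004, 0.04], 0, 0], [[0.006, -0.008, 0.1], 0, 0], [[0.009, -0.012, 0.16], 0, 0], [[0.009, -0.012, 0.2], 0, 0], [[0.009, -0.012, 0.213], 0, 0]]'

```text
t: 36.55
position: [0.4606, 0.0847, 0.0668]
orientation: [0.587, 0.809, -0.001, 0.026]
wrist_force: [-0.3, -0.9, 0.9]
opening: 0.0425
gripper_force: 0.0
```

Call:
play_rows --plan '[[[0, 0, 0], 0, 0], [[0, 0, 0], 0, -0.4], [[0, 0, 0], 0, -1], [[0, 0, 0], 0, -1], [[0, 0, 0], 0, -1]]' --grip_force 25

```text
t: 37.05
position: [0.4616, 0.0851, 0.069]
orientation: [0.587, 0.809, 0.0, 0.026]
wrist_force: [-2.9, -0.6, 4.9]
opening: 0.0127
gripper_force: 24.4
```

Call:
play_rows --plan '[[[0, 0, 0], 0, -1], [[0, 0, 0], 0, -1], [[0, 0, 0], 0, -1], [[0, 0, 0], 0, -1], [[0, 0, 0], 0, -1]]'

```text
t: 37.55
position: [0.4616, 0.0852, 0.069]
orientation: [0.587, 0.809, 0.0, 0.026]
wrist_force: [-2.5, -0.7, 4.7]
opening: 0.0123
gripper_force: 24.4
```

```bash
python3 - <<'E'
from kin import *
go(.4625,.0856,.0695,108); rec()
E
```

```text
t 37.55 pos [0.4616 0.0852 0.069 ] yaw 108.1 F [-2.5 -0.7  4.7] open 0.0123 | move [ 0.     0.003 -0.001] turn 0.0 rows 0.0
q [-0.866  0.326  0.658  2.159 -0.247  0.702  0.266]
```

Call:
play_rows --plan '[[[-0.003, 0.002, -0.05], 0, -1], [[-0.007, 0.005, -0.16], 0, -1], [[-0.013, 0.01, -0.3], 0, -1], [[-0.019, 0.015, -0.44], 0, -1], [[-0.021, 0.016, -0.5], 0, -1]]' --grip_force 45

```text
t: 38.05
position: [0.464, 0.0857, 0.2225]
orientation: [0.587, 0.809, 0.003, 0.028]
wrist_force: [0.6, 1.5, -1.3]
opening: 0.0124
gripper_force: 45.8
```

```bash
python3 - <<'E'
from kin import *
go(.45,-.055,.22,80); snap('side','s22'); snap('top','t22')
for f,seed in (('w3',(335,105)),('w20',None)):
    im,K,T=load(f); h=cv2.cvtColor(im,cv2.COLOR_BGR2HSV)
    m=((h[...,1]<182)&(h[...,2]>150)&(h[...,0]>=15)).astype(np.uint8); m=cv2.morphologyEx(m,cv2.MORPH_OPEN,np.ones((3,3)))
    n,l,s,c=cv2.connectedComponentsWithStats(m)
    for i in range(1,n):
        if s[i,4]<1500: continue
        hull=cv2.convexHull(np.argwhere(l==i)[:,::-1].astype(np.int32))[:,0]
        P=np.array([onplane(K,T,u,v,.024)[:2] for u,v in hull])*1000; r=cv2.minAreaRect(P.astype(np.float32)); print(f,c[i].round(),s[i],r)
# brass clip
for f,uv in (('w3',(312,115)),('w8',(300,70))):
    im,K,T=load(f); h=cv2.cvtColor(im,cv2.COLOR_BGR2HSV); P=proj(K,T,(.4505,-.0556,.04)); print(f,'pred clip px',P.round(1))
    u,v=P.astype(int); 
    for r_ in range(v-28,v+29,4): print(r_,['%d/%d/%d'%tuple(h[r_,c]) for c in range(u-24,u+25,6)])
E
```

```text
t 38.05 pos [0.464  0.0857 0.2225] yaw 108.0 F [ 0.6  1.5 -1.3] open 0.0124 | move [-0.431 -0.19   0.019] turn 0.156 rows 3.3
w3 [41. 35.] [   0    0   76   76 1884] ((74.0498275756836, 52.81435775756836), (46.25091552734375, 123.90052032470703), 39.83844757080078)
w3 [79. 30.] [  25    0   85   74 3152] ((113.23048400878906, 50.915767669677734), (91.70492553710938, 99.37252807617188), 89.72866821289062)
w3 [353. 121.] [ 289   78  123   86 6529] ((505.8111572265625, -64.37925720214844), (98.32567596435547, 166.9425048828125), 79.16124725341797)
w3 [ 63. 157.] [   0  128  125   54 5995] ((64.43877410888672, -112.2966537475586), (81.41285705566406, 196.7098388671875), 89.77473449707031)
w3 [366. 227.] [ 315  194   97   69 4067] ((528.6034545898438, -235.99501037597656), (100.4727783203125, 157.38169860839844), 81.17974090576172)
w20 [ 14. 155.] [   0   93   32  134 3663] ((148.38046264648438, -50.028846740722656), (35.31882095336914, 184.8751220703125), 0.8802906274795532)
w20 [271. 234.] [ 210  190  131   85 3667] ((505.55596923828125, -64.45558166503906), (97.23123931884766, 165.2715
[... 3296 characters left out ...]
07/254', '19/204/240', '27/115/255', '26/117/255']
83 ['20/173/255', '25/125/255', '27/180/254', '24/200/253', '17/208/217', '21/199/250', '24/152/253', '26/121/255', '26/117/255']
87 ['21/173/255', '25/124/255', '25/123/255', '25/125/255', '25/133/255', '27/166/255', '24/147/253', '28/108/255', '28/110/255']
91 ['20/169/254', '25/130/255', '25/127/255', '25/128/255', '25/128/255', '24/130/255', '25/128/255', '24/132/255', '26/119/255']
95 ['14/191/230', '24/128/255', '24/130/255', '25/129/255', '24/129/255', '25/129/255', '24/128/255', '24/128/255', '24/130/255']
99 ['21/174/254', '25/126/255', '25/126/255', '25/126/255', '24/130/255', '24/129/255', '24/133/255', '24/131/255', '24/133/255']
```

The medium board was measured from two views that agree: centre (0.5057, -0.0644), yaw -10.8°, and 98×166 mm against the specified 96×164. That puts the clip at (0.4507, -0.054), floor z about 0.026. Moving the tag over it.

```bash
python3 - <<'E'
from kin import *
go(.4476,-.0546,.19,79.2); sim(manip.get_obs()['joint_positions'],[(.4476,-.0546,.19,79.2),(.4476,-.0546,.089,79.2),(.4476,-.0546,.3,79.2)])
E
```

```text
t 38.15 pos [0.4639 0.0861 0.2216] yaw 108.1 F [-0.7 -0.6 -1.2] open 0.0126 | move [-0.424 -0.202  0.115] turn 0.16 rows 3.4
(0.4476, -0.0546, 0.19, 79.2) [-0.867  0.059  0.916  2.093 -0.028  0.963 -0.125] margin 0.367 path 0.367
(0.4476, -0.0546, 0.089, 79.2) [-0.727  0.277  0.844  2.197 -0.28   0.725  0.111] margin 0.263 path 0.263
(0.4476, -0.0546, 0.3, 79.2) [-0.945 -0.117  0.885  1.935  0.127  1.236 -0.287] margin 0.373 path 0.263
```

Call:
play_rows --plan '[[[-0.07, -0.03, 0.0], 0.03, -1], [[-0.16, -0.07, 0.02], 0.065, -1], [[-0.26, -0.12, 0.05], 0.1, -1], [[-0.35, -0.165, 0.08], 0.135, -1], [[-0.41, -0.195, 0.11], 0.16, -1]]'

```text
t: 38.65
position: [0.4442, -0.0528, 0.1876]
orientation: [0.772, 0.636, 0.006, 0.025]
wrist_force: [-0.1, 0.2, -1.5]
opening: 0.012
gripper_force: 45.7
```

Call:
play_rows --plan '[[[-0.01, -0.005, 0], 0, -1], [[-0.01, -0.005, 0], 0, -1], [[-0.01, -0.005, 0], 0, -1], [[-0.01, -0.005, 0], 0, -1], [[-0.01, -0.005, 0], 0, -1]]'

```text
t: 39.15
position: [0.4442, -0.0524, 0.1892]
orientation: [0.769, 0.639, 0.007, 0.025]
wrist_force: [-0.5, 0.0, -1.8]
opening: 0.0118
gripper_force: 45.7
```

```bash
python3 - <<'E'
from kin import *
p,r,o=tool(); M=r.as_matrix(); print(M.round(4).tolist())
go(.4476,-.0546,.13,79.2)
snap('side','s23'); im,K,T=load('s23'); _,K0,T0=load('side0'); 
# difference against the picture before the tag came: find the held tag region
d=cv2.absdiff(im,load('s14')[0]).max(2); 
e=proj(K,T,p-M[:,2]*.019+M[:,2]*.082); c=proj(K,T,(.4507,-.054,.058)); f=proj(K,T,(.4507,-.054,.026)); print('pred lower edge px',e,'clip mouth px',c,'floor',f)
ey=np.array([.188,.982,0])*.03; print('edge ends',proj(K,T,p+M[:,2]*.063+ey),proj(K,T,p+M[:,2]*.063-ey))
u,v=map(int,e)
for r_ in range(v-14,v+22,2): print(r_,[int(x) for x in cv2.cvtColor(im,cv2.COLOR_BGR2GRAY)[r_,u-20:u+21:2]])
E
```

```text
[[0.184, 0.982, 0.0431], [0.9827, -0.1828, -0.0304], [-0.022, 0.0479, -0.9986]]
t 39.15 pos [ 0.4442 -0.0524  0.1892] yaw 79.4 F [-0.5  0.  -1.8] open 0.0118 | move [-0.001  0.003  0.198] turn 0.001 rows 1.2
pred lower edge px [260.2017 200.9507] clip mouth px [262.4626 220.4123] floor [262.9475 229.328 ]
edge ends [257.2201 195.3232] [263.2965 206.7917]
186 [163, 161, 160, 163, 165, 165, 163, 160, 37, 45, 13, 120, 186, 186, 189, 185, 181, 183, 184, 176, 167]
188 [159, 160, 160, 161, 165, 165, 156, 151, 33, 27, 0, 75, 169, 184, 182, 185, 182, 185, 180, 181, 177]
190 [160, 164, 166, 165, 164, 162, 142, 119, 42, 5, 4, 74, 155, 174, 183, 182, 184, 185, 181, 183, 180]
192 [157, 161, 161, 165, 165, 167, 165, 162, 62, 5, 3, 68, 165, 156, 171, 184, 184, 184, 180, 182, 186]
194 [153, 157, 160, 166, 165, 167, 163, 168, 88, 5, 2, 61, 162, 163, 154, 168, 186, 183, 184, 182, 183]
196 [152, 155, 156, 158, 164, 164, 163, 169, 122, 16, 11, 41, 154, 162, 162, 153, 168, 186, 184, 183, 182]
198 [157, 151, 154, 157, 156, 165, 165, 165, 160, 52, 5, 27, 145, 161, 164, 162, 155, 172, 185, 183, 182]
200 [1
[... 447 characters left out ...]
, 99, 133, 160, 165, 164, 163, 169, 169, 168, 166, 162, 160, 167, 166]
210 [22, 38, 66, 77, 64, 37, 37, 63, 60, 137, 163, 165, 167, 167, 169, 173, 168, 160, 155, 164, 167]
212 [68, 21, 25, 49, 72, 72, 45, 27, 29, 143, 153, 160, 166, 166, 167, 172, 171, 167, 160, 157, 163]
214 [166, 101, 34, 17, 26, 41, 40, 55, 72, 160, 164, 152, 162, 163, 165, 168, 170, 172, 164, 161, 160]
216 [179, 175, 129, 109, 34, 25, 63, 131, 167, 169, 170, 162, 140, 164, 161, 164, 170, 171, 177, 183, 194]
218 [183, 178, 149, 167, 140, 123, 164, 176, 169, 149, 168, 164, 94, 157, 177, 188, 197, 209, 218, 216, 222]
220 [186, 185, 172, 163, 168, 170, 175, 175, 177, 149, 183, 143, 81, 195, 208, 220, 224, 222, 223, 227, 213]
```

The tag's lower edge in the side view lies within 1 px of prediction, corner at (262,207), so it's held as modelled. Lowering into the clip mouth.

Call:
play_rows --plan '[[[0, 0.001, 0.05], 0, -1], [[0, 0.002, 0.1], 0, -1], [[0, 0.003, 0.15], 0, -1], [[0, 0.003, 0.18], 0, -1], [[0, 0.003, 0.19], 0, -1]]'

```text
t: 39.7
position: [0.4465, -0.0552, 0.1314]
orientation: [0.77, 0.638, 0.006, 0.025]
wrist_force: [0.2, 0.9, 0.7]
opening: 0.0122
gripper_force: 45.7
```

```bash
python3 - <<'E'
from kin import *
go(.4476,-.0546,.13,79.2);go(.4476,-.0546,.105,79.2);go(.4476,-.0546,.089,79.2)
E
```

```text
t 39.7 pos [ 0.4465 -0.0552  0.1314] yaw 79.3 F [0.2 0.9 0.7] open 0.0122 | move [0.003 0.003 0.005] turn 0.0 rows 0.0
t 39.7 pos [ 0.4465 -0.0552  0.1314] yaw 79.3 F [0.2 0.9 0.7] open 0.0122 | move [ 0.005 -0.001  0.088] turn 0.0 rows 0.5
t 39.7 pos [ 0.4465 -0.0552  0.1314] yaw 79.3 F [0.2 0.9 0.7] open 0.0122 | move [ 0.006 -0.003  0.141] turn 0.0 rows 0.8
```

Call:
play_rows --plan '[[[0.002, 0, 0.02], 0, -1], [[0.004, 0, 0.04], 0, -1], [[0.005, 0, 0.06], 0, -1], [[0.005, 0, 0.08], 0, -1], [[0.005, 0, 0.088], 0, -1]]'

```text
t: 40.2
position: [0.4485, -0.0547, 0.1054]
orientation: [0.77, 0.638, 0.006, 0.025]
wrist_force: [-1.7, 0.0, 4.1]
opening: 0.0123
gripper_force: 46.4
```

```bash
python3 - <<'E'
from kin import *
go(.4476,-.0546,.089,79.2); print(np.round(manip.get_obs()['torque'],2))
E
```

```text
t 40.2 pos [ 0.4485 -0.0547  0.1054] yaw 79.3 F [-1.7  0.   4.1] open 0.0123 | move [ 0.001 -0.006  0.055] turn 0.0 rows 0.3
[ 0.1   0.14 -0.  ]
```

Call:
play_rows --plan '[[[0, -0.002, 0.01], 0, -1], [[0, -0.003, 0.02], 0, -1], [[0, -0.003, 0.028], 0, -1], [[0, -0.003, 0.036], 0, -1], [[0, -0.003, 0.036], 0, -1]]'

```text
t: 40.7
position: [0.4478, -0.0548, 0.0946]
orientation: [0.77, 0.638, 0.006, 0.025]
wrist_force: [0.2, 1.4, -1.1]
opening: 0.0119
gripper_force: 45.7
```

Call:
play_rows --plan '[[[0, 0, 0.006], 0, -1], [[0, 0, 0.012], 0, -1], [[0, 0, 0.016], 0, -1], [[0, 0, 0.016], 0, -1], [[0, 0, 0.016], 0, -1]]'

```text
t: 41.2
position: [0.448, -0.0549, 0.0899]
orientation: [0.77, 0.638, 0.006, 0.025]
wrist_force: [0.8, 0.5, -0.7]
opening: 0.012
gripper_force: 45.9
```

```bash
python3 - <<'E'
from kin import *
go(.4476,-.0546,.089,79.2); print(np.round(manip.get_obs()['torque'],2))
E
```

```text
t 41.2 pos [ 0.448  -0.0549  0.0899] yaw 79.3 F [ 0.8  0.5 -0.7] open 0.012 | move [ 0.001 -0.002  0.003] turn 0.0 rows 0.0
[ 0.06  0.04 -0.03]
```

Call:
play_rows --plan '[[[0, 0, 0.003], 0, -1], [[0, 0, 0.006], 0, -1], [[0, 0, 0.007], 0, -1], [[0, 0, 0.007], 0, -1], [[0, 0, 0.007], 0, -1]]'

```text
t: 41.7
position: [0.449, -0.0548, 0.0892]
orientation: [0.77, 0.638, 0.007, 0.025]
wrist_force: [-3.9, 0.9, 14.6]
opening: 0.0122
gripper_force: 48.6
```

Call:
play_rows --plan '[[[0, 0, 0.003], 0, -1], [[0, 0, 0.006], 0, -1], [[0, 0, 0.006], 0, -1], [[0, 0, 0.006], 0, -1], [[0, 0, 0.006], 0, -1]]'

```text
t: 42.2
position: [0.45, -0.0546, 0.089]
orientation: [0.77, 0.638, 0.008, 0.024]
wrist_force: [-7.7, 3.5, 32.0]
opening: 0.0124
gripper_force: 53.8
```

The tag hit the floor at TCP z 0.089, exactly as predicted. Relaxing the force, then releasing gently.

Call:
play_rows --plan '[[[0, 0, -0.005], 0, -1], [[0, 0, -0.01], 0, -1], [[0, 0, -0.01], 0, -0.6], [[0, 0, -0.01], 0, -0.4], [[0, 0, -0.01], 0, -0.2]]'

```text
t: 42.7
position: [0.448, -0.055, 0.0889]
orientation: [0.77, 0.638, 0.006, 0.025]
wrist_force: [-0.2, -0.7, 1.2]
opening: 0.0345
gripper_force: 0.0
```

Call:
play_rows --plan '[[[0, 0, 0], 0, 0], [[0, 0, 0], 0, 0], [[0, 0, -0.04], 0, 0], [[0, 0, -0.1], 0, 0], [[0, 0, -0.2], 0, 0]]'

```text
t: 43.2
position: [0.4442, -0.0534, 0.1486]
orientation: [0.77, 0.638, 0.005, 0.025]
wrist_force: [0.1, -0.1, -0.1]
opening: 0.0427
gripper_force: 0.0
```

Call:
play_rows --plan '[[[0, 0, -0.14], 0, 0], [[0, 0, -0.28], 0, 0.5], [[0, 0, -0.4], 0, 0.5], [[0, 0, -0.46], 0, 0.5], [[0, 0, -0.46], 0, 0.5]]'

```text
t: 43.7
position: [0.4416, -0.0487, 0.2895]
orientation: [0.77, 0.638, 0.01, 0.026]
wrist_force: [0.2, 0.4, -0.7]
opening: 0.0638
gripper_force: 0.0
```

```bash
python3 - <<'E'
from kin import *
rec(); p,r,o=tool(); M=r.as_matrix(); go(.448,-.055,.32,79.2); snap('wrist','w30'); snap('side','s30'); snap('top','t30')
im,K,T=load('w30'); a=proj(K,T,(.4507,-.054,.115)); print('pred batten px',a)
ey=np.array([.188,.982,0])*.032; print('ends',proj(K,T,np.array([.4507,-.054,.115])+ey),proj(K,T,np.array([.4507,-.054,.115])-ey))
V=cv2.cvtColor(im,cv2.COLOR_BGR2HSV)[...,2]; u,v=map(int,a)
for r_ in range(v-56,v+57,7):
    if 0<=r_<420: print(r_,V[r_,u-30:u+31:3].tolist())
E
```

```text
q [-0.971 -0.13   0.888  1.964  0.142  1.218 -0.317]
t 43.7 pos [ 0.4416 -0.0487  0.2895] yaw 79.3 F [ 0.2  0.4 -0.7] open 0.0638 | move [-0.018  0.03  -0.1  ] turn 0.001 rows 0.6
pred batten px [283.6588 178.4197]
ends [283.7747 143.8649] [283.5503 210.8015]
122 [121, 122, 127, 126, 240, 239, 231, 153, 128, 127, 128, 162, 241, 241, 242, 241, 241, 241, 241, 241, 242]
129 [122, 122, 123, 124, 125, 125, 126, 126, 126, 126, 127, 128, 239, 241, 242, 241, 241, 241, 241, 240, 242]
136 [126, 123, 125, 127, 129, 133, 134, 133, 92, 71, 118, 137, 240, 240, 240, 241, 240, 241, 240, 240, 241]
143 [169, 122, 124, 125, 116, 103, 120, 117, 89, 77, 73, 113, 137, 224, 136, 225, 241, 241, 242, 241, 241]
150 [241, 138, 186, 128, 114, 94, 116, 112, 84, 84, 86, 86, 82, 167, 118, 230, 240, 240, 241, 241, 240]
157 [242, 139, 190, 228, 153, 121, 120, 109, 88, 88, 84, 86, 90, 230, 123, 235, 240, 241, 240, 241, 241]
164 [241, 133, 172, 232, 133, 122, 123, 106, 86, 88, 88, 85, 91, 222, 205, 236, 241, 240, 241, 240, 240]
171 [241, 134, 231, 228, 179, 96, 121, 114, 96, 91, 87, 89, 91, 200, 115, 232, 240, 241, 24
[... 302 characters left out ...]
 241, 242, 241, 241, 241, 241, 242, 241]
199 [242, 243, 243, 243, 242, 243, 243, 243, 119, 135, 133, 131, 129, 231, 233, 239, 236, 237, 233, 237, 238]
206 [243, 242, 243, 242, 242, 243, 243, 242, 124, 134, 132, 133, 136, 230, 232, 237, 240, 236, 237, 232, 239]
213 [242, 243, 243, 242, 243, 244, 243, 242, 238, 218, 150, 200, 228, 233, 232, 235, 241, 237, 238, 230, 237]
220 [241, 243, 244, 243, 243, 244, 243, 243, 243, 240, 239, 216, 234, 235, 230, 232, 238, 238, 236, 235, 234]
227 [242, 244, 242, 242, 243, 243, 243, 243, 243, 242, 239, 163, 229, 235, 229, 233, 237, 239, 236, 237, 229]
234 [245, 242, 243, 243, 243, 244, 243, 242, 243, 241, 240, 233, 213, 235, 233, 231, 235, 236, 236, 236, 233]
```

The batten sits at cols 276–290, rows 144–212, against predicted 283.7 and 144–211: centred, upright and at the right height. Last, a numeric check of the bottles.

Call:
play_rows --plan '[[[0.05, -0.08, -0.1], 0, 0.5], [[0.12, -0.16, -0.2], 0, 0.5], [[0.18, -0.22, -0.28], 0, 0.5], [[0.2, -0.25, -0.3], 0, 0.5], [[0.2, -0.25, -0.3], 0, 0.5]]'

```text
t: 44.35
position: [0.3731, 0.0272, 0.3711]
orientation: [0.769, 0.639, 0.006, 0.026]
wrist_force: [0.6, -0.8, -1.4]
opening: 0.0641
gripper_force: 0.0
```

Call:
play_rows --plan '[[[0, 0, 0], 0, 0.5], [[0, 0, 0], 0, 0.5], [[0, 0, 0], 0, 0.5], [[0, 0, 0], 0, 0.5], [[0, 0, 0], 0, 0.5]]'

```text
t: 44.85
position: [0.3736, 0.0263, 0.3717]
orientation: [0.77, 0.638, 0.006, 0.025]
wrist_force: [0.3, -0.3, 0.7]
opening: 0.0641
gripper_force: 0.0
```

```bash
python3 - <<'E'
from kin import *
snap('side','s31'); snap('top','t31'); res={}
for f in ('t31','s31'):
    im,K,T=load(f); m,bl=blobs(im,(0,110,40),(9,255,245),35); res[f]=(K,T,[x[0] for x in bl])
for c in res['t31'][2]:
    for d in res['s31'][2]:
        P,e=tri(ray(*res['t31'][:2],*c),ray(*res['s31'][:2],*d))
        if e<.008 and .15<P[2]<.32 and .3<P[0]<.8: print(c.round(),d.round(),P.round(4),e.round(4))
print('flute pred', proj(*res['t31'][:2],(.556,-.239,.27)), proj(*res['s31'][:2],(.556,-.239,.27)), [c.round().tolist() for c in res['s31'][2]],[c.round().tolist() for c in res['t31'][2]])
for a,b,boxes in (('side0','s31',{'bord_open':(183,205,105,180),'burg_open':(250,272,110,185)}),('top0','t31',{'bord_open':(128,165,180,220),'burg_open':(200,230,138,186)})):
    d=cv2.absdiff(load(a)[0],load(b)[0]).max(2)
    for k,(x0,x1,y0,y1) in boxes.items(): print(a,k,'mean diff',d[y0:y1,x0:x1].mean().round(1))
go(.448,-.055,.32,79.2)
E
```

```text
[305. 202.] [293. 167.] [ 0.5388 -0.0757  0.2174] 0.0035
[368. 211.] [333. 177.] [ 0.5548 -0.2365  0.2627] 0.0013
[425. 239.] [373. 230.] [ 0.5488 -0.4029  0.2176] 0.0022
[500. 248.] [449. 265.] [ 0.5828 -0.5843  0.2406] 0.0002
[470. 259.] [406. 273.] [ 0.5378 -0.5308  0.2   ] 0.0074
[470. 259.] [412. 276.] [ 0.5451 -0.5365  0.1898] 0.0012
[481. 257.] [414. 258.] [ 0.5394 -0.5401  0.245 ] 0.0057
[481. 257.] [426. 290.] [ 0.5636 -0.566   0.1706] 0.0064
flute pred [369.3711 209.5469] [333.6709 175.0031] [[178.0, 59.0], [188.0, 57.0], [330.0, 146.0], [252.0, 139.0], [293.0, 167.0], [333.0, 177.0], [373.0, 230.0], [494.0, 255.0], [414.0, 258.0], [449.0, 265.0], [526.0, 276.0], [406.0, 273.0], [412.0, 276.0], [426.0, 290.0], [444.0, 283.0]] [[143.0, 3.0], [154.0, 5.0], [134.0, 10.0], [147.0, 15.0], [348.0, 48.0], [360.0, 58.0], [375.0, 62.0], [390.0, 66.0], [405.0, 70.0], [83.0, 70.0], [463.0, 86.0], [478.0, 92.0], [491.0, 103.0], [507.0, 109.0], [522.0, 114.0], [151.0, 120.0], [305.0, 202.0], [368.0, 211.0], [425.0, 239.0], [500.0, 248.0], [470.0, 259.0], [481.0, 257.0], [500.0, 272.0]]
side0 bord_open mean diff 10.7
side0 burg_open mean diff 6.3
top0 bord_open mean diff 1.3
top0 burg_open mean diff 70.2
t 44.95 pos [0.3736 0.0265 0.3718] yaw 79.3 F [-1.2 -0.1 -0.4] open 0.0641 | move [-0.217  0.286  0.191] turn 0.0 rows 2.4
```

All three foils triangulate over their bores at seated heights, and the side view shows the opened bottles unmoved. Handing in.

```bash
python3 -c "
from rig import manip
print(manip.job_done())"
```

```text
the job is handed in; nothing more can be done
None
```

I've handed the job in at about 45 s: all three sealed bottles stand in their matching bores and the spare tag is pressed home in the empty clip, but no verdict came back. The opened bottles look untouched in the side view. Along the way two joints touched their range limits (joint 2 read -0.494 against -0.49), and the burgundy was set down on its bore's lip once before it went in.

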